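Lock the setting of a support jack with its jam nut

ROBOT

A 7-joint arm with a two-finger parallel gripper is mounted at the origin on a cart in front of the work surface, level with it; the furniture and walls round the work are solid. World frame = base frame: x ahead of the robot, y to its left, z up, the work surface at z = 0. Lengths are in m, angles in rad, forces in N, time in s.
With the tool pointing down it reaches from about 0.425 to 0.925 m from the base axis. Payload 6.8 kg.
Tool frame: the origin (TCP) lies midway between the tips of the shut fingers; the grasp point (between the pads) lies 19 mm behind it; z points along the fingers, x is the direction in which the jaws open and shut, and the axes are right-handed (so a half turn about z gives the same grasp; the last joint's range is limited). The gripper opens to 85 mm and grips with 20 to 120 N. Pads are 22 mm wide; open, the fingers measure 114 mm over their backs; the gripper's body (76 mm by 85 mm) begins 54 mm behind the grasp point. The pads swing forward as they close: fully open they stand 13 mm farther back than shut.
Start: joints at [-1.368, 0.477, 0.022, 1.555, -0.011, 1.109, -0.083], TCP at [0.206, 0.643, 0.231] pointing down, gripper open.
Joint ranges: [-2.96, 2.96], [-0.34, 2.1], [-1.41, 1.46], [0.24, 2.44], [-1.37, 4.51], [0.17, 1.92], [-2.96, 2.96]. Speed limits (rad/s): [2.39, 2.39, 3.14, 3.14, 3.14, 3.14, 3.14].

INTERFACE

Orientations are given as a unit quaternion [w, x, y, z].
In Python, from station import bot, imaging, nets gives the robot as it stands. The module is installed in compiled form; this text tells all that it offers.
- The arm moves only by the tool apply_moves, never from a script. Its argument "moves" is text: rows parted by semicolons, each of 7 numbers parted by spaces: the gripper command: -1 is fully open, 1 is shut, values between are in proportion, then the shift along the tool's x, y, z normalised to -1 to 1, where 1 is 120 mm, then the turn, a rotation vector about the tool's x, y, z normalised to -1 to 1, where 1 is 4 degrees. In form: hand dx dy dz rx ry rz; .... A call has 1 to 12 rows; each row shifts and turns the commanded pose from where the row before left it, along the tool's axes as they then stand; what a row does not reach is not made up. A row lasts 1/12 s, in which the tool goes at most 41.7 mm and 7.16 degrees, less where a joint would pass 70% of its speed; a pose out of reach is approached as far as the arm can. A call with a number of a shift or a turn outside -1 to 1 is refused whole. A call with a gripper value outside its range is refused whole. The fingers move at their own pace and stop on an object; "force" is the grip in N (left out, the last holds). Time passes only in rows, so rows that do not move let the fingers close. It gives the time, the measured TCP pose, the force and the opening at its end, in the units of the state.
- bot.get_obs(): the state, without advancing time (a new reading comes with each control period).
- imaging.read_camera(name): name is "side" or "top"; returns a dict with "image" (384x512x3 uint8, red, green, blue), "fx", "fy", "cx", "cy" (pixels), "dist_coeffs" ([k1, k2, p1, p2, k3] as OpenCV has them; the pictures are not rectified), "view" (4x4, takes a point from world to camera coordinates). Camera axes: x right, y down, z forward; pixel columns grow to the right and rows downward; lengths in m; the calibration is good to about 2 mm. A picture is of the moment at which its call begins. There is no depth.
- bot.hand_in(): hands the job in, once; it reports no verdict.
Trained networks look in a picture, given as the dict that the camera call returned (one of the last four; its "shot" number tells which), for a name from the list of things; names that differ only in an ending like _2 or _b are one class to them, and where a whole thing is asked for, a point or a joint stands for the part that bears it (a point fixed in the world has none). Each returns a list of dicts, best first, with "score" (0 to 1); they miss things now and then, are a little off and sometimes report something else, mostly with a low value. They report only what shows in the picture. A call takes as long as a camera call.
- nets.spot_in(picture, name): "rect" ([left, top, right, bottom] in pixels, round what is visible of it).
- nets.outline_of(picture, name): "region" (384x512 bool, what is visible of it) and "rect" ([left, top, right, bottom] in pixels, round what is visible of it).
- nets.spot_point(picture, name): "location" ([column, row] in pixels: a listed point, or the origin of a listed thing).
The state is a dict: "t": time; "q": joint angles; "joint_vel": joint speeds; "joint_torque": joint torques, N m; "eef_pos": TCP position; "tool_rot": TCP orientation; "contact_force": force on the tool from outside, world axes, zero at the start; "torque": the same for the moment, N m; "gripper_width": opening from 0.0 (shut) to 1.0 (fully open).
Only numpy, scipy, OpenCV 4.12 (cv2) and the standard library are available. Lean on these libraries where they do the work, as an engineer would, in place of code of your own. Each camera call takes 0.05 s, during which the arm holds its last target.

TASK

The height of the support jack is set: lock it. Slip the loose keeper plate over the square head of the adjusting screw, fully down with its tail between the two guide posts, so that the screw is held; then swing the jam nut's lever clockwise (seen from above) until the nut has come up tight and hold it there for a moment with about 15 N at the knob, not more than 20 N. The screw must not turn beyond the play the keeper leaves it; leave the keeper seated and the lever where it tightened, and leave the other things alone.

Things in the scene. Friction and masses are not known exactly. Their poses are not given: they have to be found in the camera images.
- stand: Support jack, screwed down on the desk: grey foot plate 155 x 84 x 12 mm with a round boss carrying the upright adjusting screw, and behind it a rest block, top 64 mm above the desk. Origin: on the screw's axis, at desk height; z up; +x points from the screw to the rest block. The screw tip is the highest point, 86 mm.
- posts: The two upright steel guide posts on the rest block, 12 mm thick with conical tips, 64 to 87 mm above the desk, centred at x = +82 mm, y = +-16.2 mm in the stand's frame (20.4 mm free between them). Origin and axes as the stand's.
- adjuster (a joint): Turn of the adjusting screw, rad, clockwise from above positive, near 0 at the start (flats of the head parallel to the stand's axes). About 0.10 N m turns it when it is not held: a nut that comes up tight drags it along. It must stay within +-0.25 rad; the keeper seated between the posts leaves it about +-0.16 rad of play under load.
- head (a point): Point on the screw's axis on top of its round collar (36 mm across), 64 mm above the desk, where the keeper's underside comes to rest. Above it the square head, 22 mm across flats, straight to 74 mm, tapering to about 14 mm at 80 mm, then a 12 mm round pad up to 86 mm.
- nut: Dark hexagonal jam nut under the collar, 37 to 51 mm above the desk, with a slender lever. Origin on the screw's axis at desk height, z up; x points along the unbent lever. It turns clockwise almost freely (under 1 N at the knob) until it comes up tight on its washer, 0.7 to 1.4 rad from the start: where exactly is felt, not seen. From there the lever bends about 0.7 mm per N at the knob.
- knob (a point): Point in the upright black knob at the lever's end, 64 mm above the desk and 75 mm from the screw's axis; the knob is round, 16 mm thick, 38 to 78 mm above the desk. It starts on the screw's side away from the rest block, right (stand -y), and swings clockwise, past stand -x, to the left (stand +y), where it comes up tight at 130 to 170 degrees from stand +x.
- keeper: Loose flat steel keeper plate, 0.2 kg, 8 mm thick: a 46 x 46 mm head with a square hole 24.2 mm wide, and an 18 mm wide tail from it along +x, ending 100 mm from the hole's centre. On the tail stands a pinch tab. Origin: centre of the hole on the underside; z up; seated, it lies on the collar and the rest block with its axes along the stand's.
- tab (a point): Centre of the keeper's upright pinch tab's free part: the tab is 26 mm long along keeper x, 10 mm thick across (keeper y), and reaches 38 mm above the keeper's underside; this point lies at keeper x = 44 mm, 24 mm above the underside.
- ring_gauge: Bystander: steel ring, 46 mm across, 16 mm high; origin under its centre. Leave it alone.
- v_block: Bystander: steel V-block, 45 x 40 x 36 mm; origin under its centre. Leave it alone.
- objective_can: Bystander: round can, 47 mm across, 52 mm high; origin under its centre. Leave it alone.

How it is judged:
By the outcome, as a careful person would: the job done as asked, in the order asked, and still so for the second after the job is handed in, with the robot touching nothing.
It also fails if it takes over 67 s, if anything falls off the work surface, if the arm or the gripper's body presses on something with over 40 N, if the wrist force passes 120 N, or if a joint passes its speed limit or range.

## Working session

There is one attempt and no reset: what is moved stays moved. The work goes in short steps, Python scripts to look and compute and a tool call to move; the robot and the scene stay as the last step left them, time stands still between calls to the robot, and variables do not carry over. Pictures are saved under pics/ and viewed, and the job is handed in when it is done.

Besides the shell and the picture viewer there is one more tool, called by a JSON object that holds its "method" and its "body", one argument or row to a line. apply_moves: Moves the arm, as the interface text tells. Scaled input: -1 to 1 covers 120 mm each way for a shift and 4 degrees each way for a turn. Its arguments: {"type":"object","properties":{"moves":{"type":"string"},"force":{"type":"number"}},"required":["moves"]}

```bash
mkdir -p pics; cat > h.py <<'E'
import numpy as np,cv2
from station import bot,imaging,nets
def shot(n,f):
    p=imaging.read_camera(n); cv2.imwrite('pics/'+f,p['image'][:,:,::-1]); return p
def KD(p): return np.array([[p['fx'],0,p['cx']],[0,p['fy'],p['cy']],[0,0,1.]]),np.array(p['dist_coeffs'],float)
def ray(p,uv):
    K,D=KD(p); V=np.array(p['view']); n=cv2.undistortPoints(np.array([[uv]],float),K,D)[0,0]
    R=V[:3,:3]; return -R.T@V[:3,3], R.T@np.array([n[0],n[1],1.])
def atz(p,uv,z):
    c,d=ray(p,uv); return c+d*(z-c[2])/d[2]
def proj(p,X):
    K,D=KD(p); V=np.array(p['view']); return cv2.projectPoints(np.atleast_2d(np.array(X,float)),cv2.Rodrigues(V[:3,:3])[0],V[:3,3],K,D)[0][:,0]
def tri(a,ua,b,ub):
    c1,d1=ray(a,ua);c2,d2=ray(b,ub); d1/=np.linalg.norm(d1);d2/=np.linalg.norm(d2)
    t=np.linalg.lstsq(np.c_[d1,-d2],c2-c1,rcond=None)[0]; x=c1+t[0]*d1;y=c2+t[1]*d2; return (x+y)/2,np.linalg.norm(x-y)
E
python3 - <<'E'
from h import *
a=shot('top','t0.png');b=shot('side','s0.png')
o=bot.get_obs();print({k:np.round(v,3) for k,v in o.items()})
for n in ['stand','posts','head','nut','knob','keeper','tab','ring_gauge','v_block','objective_can']:
    A=nets.spot_point(a,n)[:2];B=nets.spot_point(b,n)[:2]
    print(n,[(np.round(x['location'],1),round(x['score'],2)) for x in A],[(np.round(x['location'],1),round(x['score'],2)) for x in B])
    if A and B: print('   ',np.round(tri(a,A[0]['location'],b,B[0]['location']),4) if 0 else [np.round(q,4) for q in tri(a,A[0]['location'],b,B[0]['location'])])
E
```

```text
{'t': np.float64(0.1), 'q': array([-1.368,  0.478,  0.022,  1.556, -0.011,  1.109, -0.083]), 'joint_vel': array([-0.001, -0.001, -0.002, -0.004,  0.   ,  0.001,  0.001]), 'joint_torque': array([ 5.0000e-03, -5.9776e+01,  1.6140e+00, -2.8195e+01,  1.3000e-02,
        5.0000e-03,  0.0000e+00]), 'eef_pos': array([0.206, 0.642, 0.23 ]), 'tool_rot': array([ 0.001,  0.808,  0.589, -0.001]), 'contact_force': array([-0.38 ,  0.325,  0.059]), 'torque': array([-0.021, -0.024,  0.008]), 'gripper_width': np.float64(1.002)}
stand [(array([270.6, 184.5]), 0.55)] [(array([262.1, 225.8]), 0.86)]
    [array([ 0.5228, -0.1191,  0.0063]), np.float64(0.0183)]
posts [(array([271.2, 183.3]), 0.26)] []
head [(array([267.9, 184.1]), 0.63)] [(array([262.5, 199.7]), 0.9)]
    [array([ 0.5178, -0.1089,  0.0673]), np.float64(0.0036)]
nut [(array([269.9, 189.1]), 0.67)] [(array([266.4, 223.2]), 0.51)]
    [array([ 0.5211, -0.1166,  0.0084]), np.float64(0.0063)]
knob [(array([279.3, 208.4]), 0.64)] [(array([233.3, 212. ]), 0.68)]
    [array([ 0.4504, -0.1414,  0.0557]), np.float64(0.0054)]
keeper [(array([174.6, 178. ]), 0.82), (array([347.8, 214.8]), 0.2)] [(array([265.3, 177.2]), 0.62)]
    [array([0.5479, 0.1627, 0.0063]), np.float64(0.002)]
tab [(array([179.4, 163.7]), 0.59)] [(array([280.1, 168.1]), 0.52)]
    [array([0.5857, 0.1449, 0.0397]), np.float64(0.0045)]
ring_gauge [(array([227.3, 224.9]), 0.66)] [(array([219.5, 202.7]), 0.67)]
    [array([0.413 , 0.0055, 0.0067]), np.float64(0.002)]
v_block [(array([351.1, 215.1]), 0.62)] [(array([230. , 290.8]), 0.73)]
    [array([ 0.4398, -0.3516,  0.0031]), np.float64(0.0095)]
objective_can [(array([145.4, 231.4]), 0.65)] []
```

```bash
python3 - <<'E'
import cv2
a=cv2.imread('pics/t0.png');b=cv2.imread('pics/s0.png')
cv2.imwrite('pics/t0z.png',cv2.resize(a[120:270,120:320],None,fx=4,fy=4,interpolation=cv2.INTER_CUBIC))
cv2.imwrite('pics/s0z.png',cv2.resize(b[130:280,190:350],None,fx=4,fy=4,interpolation=cv2.INTER_CUBIC))
E
```

```text
(no output)
```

View pics/t0.png

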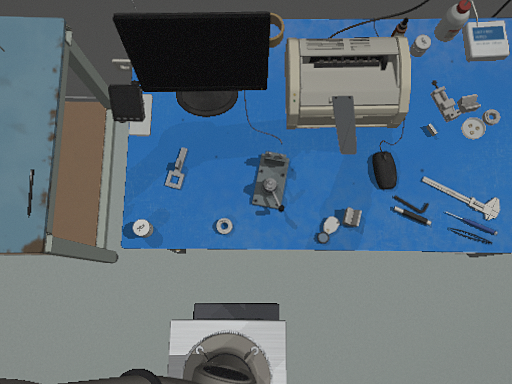

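View pics/s0.png

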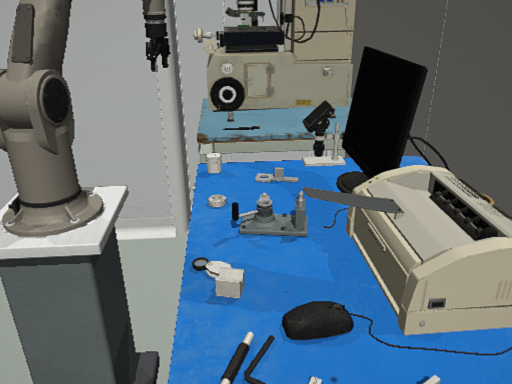

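```bash
sleep 0.1
```

```text
(no output)
```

View pics/t0z.png

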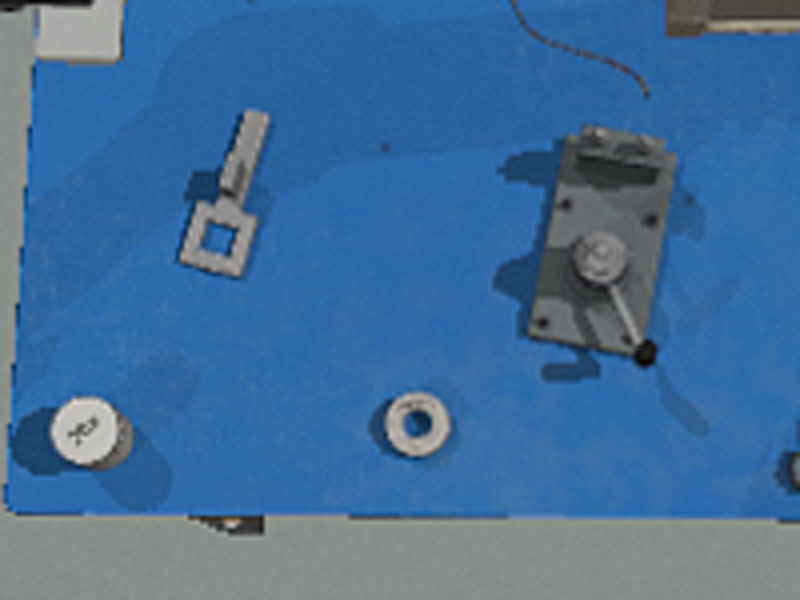

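View pics/s0z.png

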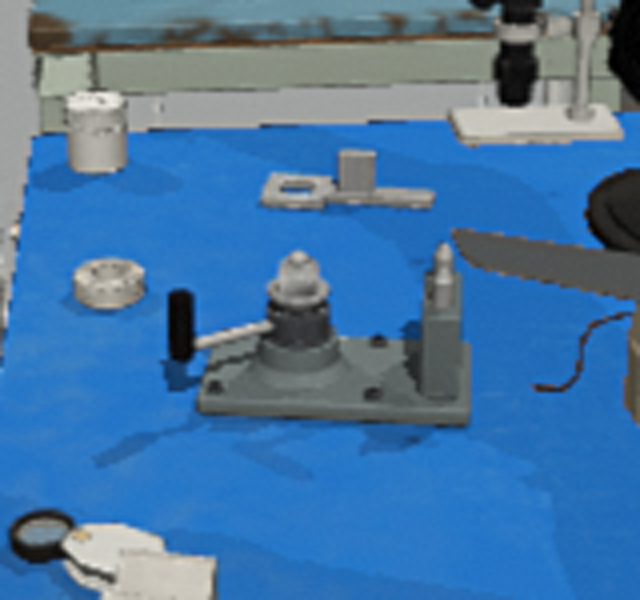

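Top view: keeper near (175,178) with its tail pointing up and to the right. The jack is at (270,185), rest block upward, knob at (281,208). Next I fit the poses by silhouette.

```bash
cat > fit.py <<'E'
from h import *
from scipy.optimize import minimize
def alpha(p):
    im=p['image'].astype(float); R,B=im[...,0],im[...,2]
    s=(B-R)/np.maximum(B,1); return np.clip(1-s/0.7,0,1)
def box(x0,x1,y0,y1,z0,z1): return np.array([[x,y,z] for x in(x0,x1) for y in(y0,y1) for z in(z0,z1)],float)
def cyl(x,y,r,z0,z1): 
    t=np.linspace(0,2*np.pi,24,endpoint=False); return np.vstack([np.c_[x+r*np.cos(t),y+r*np.sin(t),0*t+z] for z in(z0,z1)])
def place(P,x,y,z,yaw):
    c,s=np.cos(yaw),np.sin(yaw); P=P/1000; return np.c_[x+c*P[:,0]-s*P[:,1],y+s*P[:,0]+c*P[:,1],z+P[:,2]]
S=8
def render(p,pieces,win):
    u0,v0,u1,v1=win; m=np.zeros(((v1-v0)*S,(u1-u0)*S),np.uint8)
    for P in pieces:
        q=(proj(p,P)+0.5-[u0,v0])*S
        cv2.fillConvexPoly(m,cv2.convexHull(np.round(q*16-8).astype(np.int32)),255,shift=4)
    return cv2.resize(m,(u1-u0,v1-v0),interpolation=cv2.INTER_AREA)/255.
KEEP=[box(-23,23,12.1,23,0,8),box(-23,23,-23,-12.1,0,8),box(-23,-12.1,-23,23,0,8),box(12.1,23,-23,23,0,8),box(20,100,-9,9,0,8),box(31,57,-5,5,8,38)]
E
python3 - <<'E'
from fit import *
a=imaging.read_camera('top');b=imaging.read_camera('side')
for p in(a,b):
    c,_=ray(p,(256,192)); print(np.round(c,3),p['fx'],p['dist_coeffs'])
W=[(a,(160,142,196,194)),(b,(250,162,304,188))]
al=[alpha(p)[w[1]:w[3],w[0]:w[2]] for p,w in W]
def cost(v,idx,z=0):
    e=0
    for i in idx:
        p,w=W[i]; r=render(p,[place(P,v[0],v[1],z,v[2]) for P in KEEP],w); e+=((r-al[i])**2).sum()
    return e
for idx in([0],[1],[0,1]):
    best=None
    for y0 in(-.2,-.35,-.5):
        r=minimize(cost,[.548,.163,y0],args=(idx,),method='Nelder-Mead',options=dict(initial_simplex=np.array([[.548,.163,y0],[.556,.163,y0],[.548,.171,y0],[.548,.163,y0+.1]])))
        if best is None or r.fun<best.fun: best=r
    print(idx,np.round(best.x,4),np.degrees(best.x[2]),best.fun)
v=best.x
out=[]
for i,(p,w) in enumerate(W):
    r=render(p,[place(P,v[0],v[1],0,v[2]) for P in KEEP],w); out.append(np.vstack([al[i],r]))
for i,o in enumerate(out): cv2.imwrite(f'pics/k{i}.png',cv2.resize(np.clip(o*255,0,255).astype(np.uint8),None,fx=5,fy=5,interpolation=cv2.INTER_NEAREST))
E
python3 - <<'E'
import cv2
a=cv2.imread('pics/t0.png');b=cv2.imread('pics/s0.png')
cv2.imwrite('pics/t1z.png',cv2.resize(a[145:215,245:295],None,fx=8,fy=8,interpolation=cv2.INTER_NEAREST))
cv2.imwrite('pics/s1z.png',cv2.resize(b[180:245,225:315],None,fx=8,fy=8,interpolation=cv2.INTER_NEAREST))
E
```

```text
[ 0.245 -0.068  1.293] 450.17906688340025 [0.05549471 0.         0.         0.         0.        ]
[ 0.442 -1.003  0.507] 434.7936835594358 [0.00566604 0.         0.         0.         0.        ]
[0] [ 0.5453  0.1639 -0.2558] -14.657730427795588 4.577916288013793
[1] [ 0.5427  0.1673 -0.2473] -14.17076816409974 12.789030072183694
[0, 1] [ 0.5443  0.1643 -0.2507] -14.365983578266542 44.645450842322475
```

View pics/k0.png

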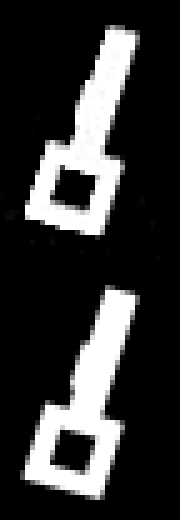

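View pics/k1.png

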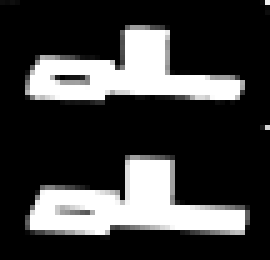

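View pics/t1z.png

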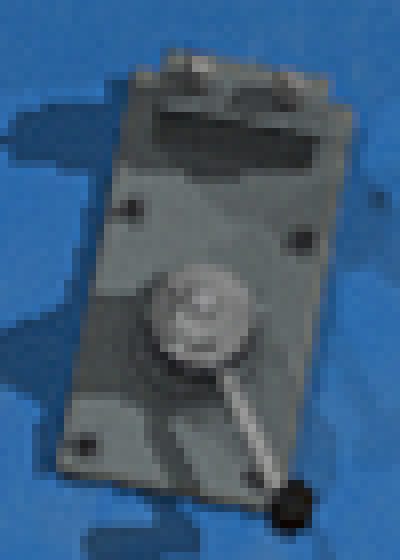

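View pics/s1z.png

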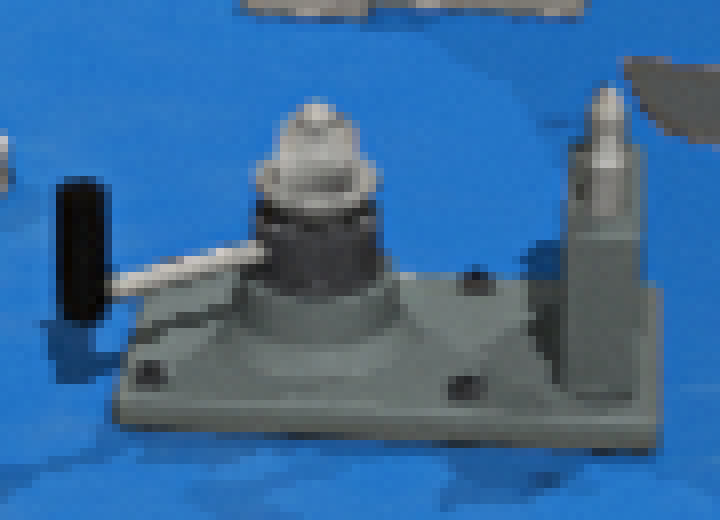

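```bash
cat > sfit.py <<'E'
from fit import *
def model(xo,bx0,bx1,bw,lev):
    L=[box(xo-77.5,xo+77.5,-42,42,0,12),box(bx0,bx1,-bw,bw,12,64),cyl(0,0,18,58,64),cyl(0,0,16.5,37,58),cyl(0,0,22,12,37),box(-11,11,-11,11,64,74),
     np.vstack([box(-11,11,-11,11,73,74),box(-7,7,-7,7,79,80)]),cyl(0,0,6,80,86)]
    for s in(-1,1):
        L+=[cyl(82,16.2*s,6,64,82),np.vstack([cyl(82,16.2*s,6,81,82),cyl(82,16.2*s,1.5,86,87)])]
    c,s=np.cos(lev),np.sin(lev); L+=[cyl(75*c,75*s,8,38,78)]
    d=np.array([-s,c]); L+=[np.array([[r*c+k*3*d[0],r*s+k*3*d[1],z] for r in(15,72) for k in(-1,1) for z in(41,47)])]
    return L
def run(a,b):
    W=[(a,(240,146,295,216)),(b,(226,188,301,240))]
    al=[alpha(p)[w[1]:w[3],w[0]:w[2]] for p,w in W]
    # ignore tray/keeper
    def cost(v,full=False):
        xa,ya,xb,yb,yaw=v[:5]; M=model(v[5]*1e3,v[6]*1e3,v[7]*1e3,v[8]*1e3,v[9]*10); e=0;rs=[]
        for i,(x,y) in enumerate([(xa,ya),(xb,yb)]):
            r=render(W[i][0],[place(P,x,y,0,yaw) for P in M],W[i][1]); rs.append(r); e+=((r-al[i])**2).sum()
        return (e,rs,al) if full else e
    v=np.array([.517,-.112,.517,-.112,-.18,.030,.072,.092,.036,-.24+.0])
    for k in range(3):
        sx=np.vstack([v]+[v+np.eye(10)[j]*(.004 if j!=4 else .05) for j in range(10)])
        r=minimize(cost,v,method='Nelder-Mead',options=dict(initial_simplex=sx,maxiter=700,maxfev=900,xatol=1e-5,fatol=1e-2)); v=r.x
        print(r.fun,np.round(v,4))
    return v,cost(v,True)
E
time python3 - <<'E'
from sfit import *
a=imaging.read_camera('top');b=imaging.read_camera('side')
v,(e,rs,al)=run(a,b)
print('yaw',np.degrees(v[4]),'lev',np.degrees(v[9]*10))
for i in(0,1): cv2.imwrite(f'pics/st{i}.png',cv2.resize(np.clip(np.hstack([al[i],rs[i],abs(al[i]-rs[i])])*255,0,255).astype(np.uint8),None,fx=3.5,fy=3.5,interpolation=cv2.INTER_NEAREST))
E
```

```text
140.81860644719245 [ 0.5209 -0.1136  0.5199 -0.1088 -0.1812  0.0243  0.0726  0.0934  0.0295
 -0.2493]
138.38587480681394 [ 0.5209 -0.1136  0.5198 -0.1091 -0.1852  0.0243  0.0725  0.0931  0.0284
 -0.2489]
137.56292275799962 [ 0.5209 -0.1137  0.5199 -0.1091 -0.1843  0.0242  0.0725  0.0929  0.0281
 -0.249 ]
yaw -10.560162695583164 lev -142.6617379361323
real	0m10.213s
user	0m8.673s
sys	0m0.225s
```

View pics/st0.png

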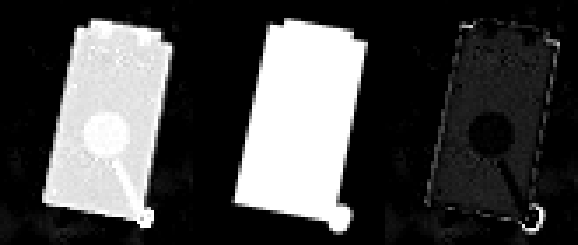

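View pics/st1.png

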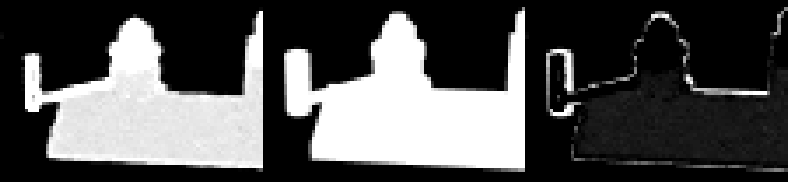

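```bash
cat > plan.py <<'E'
from h import *
from scipy.spatial.transform import Rotation as Rn
def state():
    o=bot.get_obs(); q=o['tool_rot']; R=Rn.from_quat([q[1],q[2],q[3],q[0]]).as_matrix()
    return o,R
def plan(tx,ty,tz,yaw=None):
    o,R=state(); p=o['eef_pos']; cur=np.degrees(np.arctan2(R[1,0],R[0,0]))
    print('t %.2f p'%o['t'],np.round(p,4),'jawyaw %.2f tilt'%cur,np.round(R[:,2],3),'F',np.round(o['contact_force'],2),'T',np.round(o['torque'],2),'w %.3f'%o['gripper_width'],'q',np.round(o['q'],2))
    d=np.array([tx,ty,tz])-p
    if yaw is not None:
        w=(yaw-cur+90)%180-90; a=np.radians(cur+w); print('rz total units',round(-w/4,2)); 
        R=np.array([[np.cos(a),np.sin(a),0],[np.sin(a),-np.cos(a),0],[0,0,-1]])
    print('tool shift units',np.round(R.T@d/.12,3),'rows>=',np.linalg.norm(d)/.0417)
E
python3 -c "
from plan import *
plan(.5876,.1535,.231,75.5);plan(.5876,.1535,.06,75.5)"
```

```text
t 1.30 p [0.2064 0.6427 0.2313] jawyaw 72.19 tilt [-0.  0. -1.] F [ 0.65 -0.32 -0.84] T [-0.02  0.04  0.08] w 1.002 q [-1.37  0.48  0.02  1.56 -0.01  1.11 -0.08]
rz total units -0.83
tool shift units [-3.151e+00  4.096e+00  3.000e-03] rows>= 14.871802419107814
t 1.30 p [0.2064 0.6427 0.2313] jawyaw 72.19 tilt [-0.  0. -1.] F [ 0.65 -0.32 -0.84] T [-0.02  0.04  0.08] w 1.002 q [-1.37  0.48  0.02  1.56 -0.01  1.11 -0.08]
rz total units -0.83
tool shift units [-3.151  4.096  1.428] rows>= 15.428849724039999
```

{"method": "apply_moves", "body": {
  "moves": "0 0 0 0 0 0 -0.83; 0 -0.157 0.205 0 0 0 0; 0 -0.157 0.205 0 0 0 0; 0 -0.157 0.205 0 0 0 0; 0 -0.157 0.205 0 0 0 0; 0 -0.157 0.205 0 0 0 0; 0 -0.157 0.205 0 0 0 0; 0 -0.157 0.205 0 0 0 0; 0 -0.157 0.205 0 0 0 0; 0 -0.157 0.205 0 0 0 0; 0 -0.157 0.205 0 0 0 0; 0 -0.157 0.205 0 0 0 0",
  "force": 60
}}

```text
t: 2.3
eef_pos: [0.4174, 0.373, 0.2316]
tool_rot: [-0.0, 0.791, 0.612, 0.0]
contact_force: [1.0, -0.5, -0.4]
gripper_width: 0.5
```

{"method": "apply_moves", "body": {
  "moves": "0 -0.157 0.205 0 0 0 0; 0 -0.157 0.205 0 0 0 0; 0 -0.157 0.205 0 0 0 0; 0 -0.157 0.205 0 0 0 0; 0 -0.157 0.205 0.1 0 0 0; 0 -0.157 0.205 0.2 0 0 0; 0 -0.157 0.205 0.2 0 0 0; 0 -0.157 0.205 0.2 0 0 0; 0 -0.157 0.205 0.2 0 0 0; 0 0 0 0.3 0 0 0; 0 0 0 0.2 0 0 0; 0 0 0 0 0 0 0"
}}

```text
t: 3.3
eef_pos: [0.5851, 0.1531, 0.0583]
tool_rot: [-0.001, 0.791, 0.612, -0.004]
contact_force: [-1.1, 1.6, -1.2]
gripper_width: 0.499
```

```bash
python3 -c "
from plan import *
shot('top','t2.png');shot('side','s2.png')
plan(.5876,.1535,.012,75.5)
a=cv2.imread('pics/t2.png')[130:210,140:220];b=cv2.imread('pics/s2.png')[130:200,230:330]
cv2.imwrite('pics/z2.png',np.hstack([cv2.resize(a,(400,400)),cv2.resize(b,(400,280)) if 0 else cv2.copyMakeBorder(cv2.resize(b,(400,280)),0,120,0,0,0)]))
"
```

```text
t 3.40 p [0.5882 0.1549 0.0632] jawyaw 75.53 tilt [-0.001 -0.    -1.   ] F [-0.13  0.6   0.42] T [0.02 0.01 0.01] w 0.499 q [-0.49  0.58  0.18  1.86 -0.15  0.72  1.08]
rz total units 0.01
tool shift units [-0.013 -0.002  0.426] rows>= 1.227682271594832
```

View pics/z2.png

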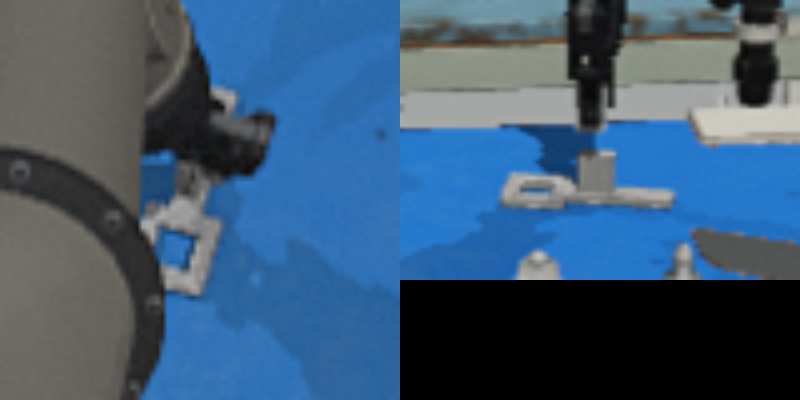

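{"method": "apply_moves", "body": {
  "moves": "0 -0.013 0 0.15 0 0 0; 0 0 0 0.14 0 0 0; 0 0 0 0.1 0 0 0; 0 0 0 0.036 0 0 0; 0 0 0 0 0 0 0; 1 0 0 0 0 0 0; 1 0 0 0 0 0 0; 1 0 0 0 0 0 0; 1 0 0 0 0 0 0; 1 0 0 0 0 0 0; 1 0 0 0 0 0 0; 1 0 0 0 0 0 0",
  "force": 60
}}

```text
t: 4.4
eef_pos: [0.5891, 0.1536, 0.0135]
tool_rot: [0.0, 0.791, 0.612, 0.001]
contact_force: [-0.4, 0.0, 6.3]
gripper_width: 0.105
```

```bash
python3 -c "
from plan import *
shot('side','s3.png')
plan(.5876,.1535,.012,75.5)
b=cv2.imread('pics/s3.png')[130:200,230:330]
cv2.imwrite('pics/z3.png',cv2.resize(b,(800,560)))
"
```

```text
t 4.45 p [0.5891 0.1537 0.0134] jawyaw 75.51 tilt [ 0.002  0.001 -1.   ] F [-0.53 -0.29  6.03] T [-0.01  0.24  0.03] w 0.102 q [-0.48  0.65  0.16  1.87 -0.16  0.63  1.1 ]
rz total units 0.0
tool shift units [-0.004 -0.012  0.012] rows>= 0.04923549271275965
```

View pics/z3.png

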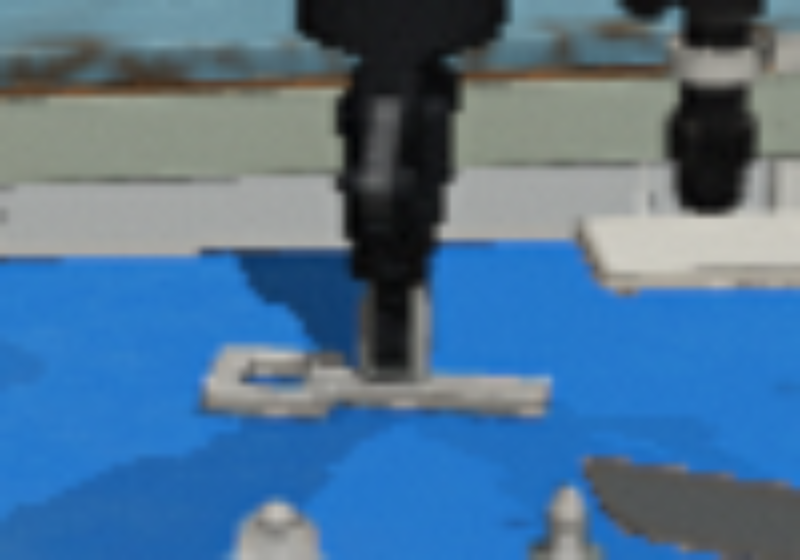

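```bash
python3 -c "
from plan import *
a=imaging.read_camera('top');b=imaging.read_camera('side')
print(tri(a,(339,152),b,(302,189)),tri(a,(355,152),b,(314,198)))
plan(.5643,-.121,.15,79.5)
"
```

```text
(array([ 0.57772237, -0.28776274,  0.17454095]), np.float64(0.00810191497141457)) (array([ 0.58520967, -0.32959665,  0.17400751]), np.float64(0.005367632272029203))
t 4.55 p [0.5891 0.1536 0.0135] jawyaw 75.51 tilt [ 0.002  0.001 -1.   ] F [-0.85 -0.67  5.63] T [-0.06  0.16  0.  ] w 0.104 q [-0.48  0.65  0.16  1.87 -0.16  0.63  1.1 ]
rz total units -1.0
tool shift units [-2.288  0.214 -1.138] rows>= 7.378971583093279
```

{"method": "apply_moves", "body": {
  "moves": "1 0 0 -0.1 0 0 0; 1 0 0 -0.2 0 0 0; 1 0 0 -0.25 0 0 0; 1 0 0 -0.25 0 0 -0.5; 1 0 0 -0.25 0 0 -0.5; 1 -0.15 0.015 -0.088 0 0 0; 1 -0.22 0.02 0 0 0 0; 1 -0.22 0.02 0 0 0 0; 1 -0.22 0.02 0 0 0 0; 1 -0.22 0.02 0 0 0 0; 1 -0.22 0.02 0 0 0 0; 1 -0.22 0.02 0 0 0 0"
}}

```text
t: 5.55
eef_pos: [0.5712, -0.0245, 0.1493]
tool_rot: [-0.0, 0.769, 0.639, -0.0]
contact_force: [0.2, -0.7, -3.0]
gripper_width: 0.104
```

{"method": "apply_moves", "body": {
  "moves": "1 -0.22 0.02 0 0 0 0; 1 -0.22 0.02 0 0 0 0; 1 -0.22 0.02 0 0 0 0; 1 -0.15 0.015 0 0 0 0; 1 0 0 0 0 0 0; 1 0 0 0 0 0 0; 1 0 0 0 0 0 0"
}}

```text
t: 6.13
eef_pos: [0.563, -0.1194, 0.1489]
tool_rot: [-0.0, 0.769, 0.64, 0.0]
contact_force: [0.2, 0.6, -2.8]
gripper_width: 0.103
```

```bash
python3 -c "
from plan import *
shot('side','s4.png');shot('top','t4.png')
plan(.5643,-.121,.15,79.5)
b=cv2.imread('pics/s4.png')[150:250,220:330];a=cv2.imread('pics/t4.png')[130:230,220:330]
cv2.imwrite('pics/z4.png',np.hstack([cv2.resize(x,(400,364)) for x in(a,b)]))
"
```

```text
t 6.23 p [ 0.5632 -0.1188  0.1488] jawyaw 79.63 tilt [-0.     0.001 -1.   ] F [ 0.28  0.1  -2.58] T [-0.01 -0.05 -0.03] w 0.102 q [-0.09  0.41  0.24  1.89 -0.13  0.85  1.61]
rz total units 0.03
tool shift units [-0.017  0.012 -0.01 ] rows>= 0.06612549483667954
```

View pics/z4.png

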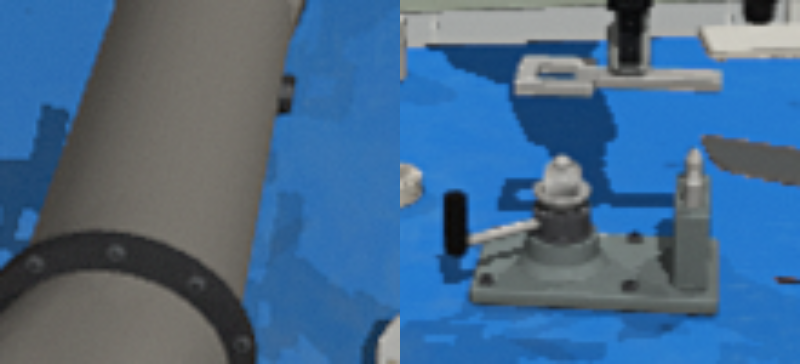

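```bash
cat > kf.py <<'E'
from fit import *
def kfit(b,x0,y0,z0,yaw0,win,freez=False,shape=KEEP[:5]):
    al=alpha(b)[win[1]:win[3],win[0]:win[2]]
    def cost(v):
        z=z0+(v[3] if freez else 0); r=render(b,[place(P,v[0],v[1],z,v[2]) for P in shape],win); return ((r-al)**2).sum()
    n=4 if freez else 3; v=np.array([x0,y0,yaw0,0])[:n]
    for k in range(2):
        sx=np.vstack([v]+[v+np.eye(n)[j]*(.004 if j!=2 else .05) for j in range(n)])
        r=minimize(cost,v,method='Nelder-Mead',options=dict(initial_simplex=sx,xatol=1e-5,fatol=1e-3)); v=r.x
    return v,r.fun,al,render(b,[place(P,v[0],v[1],z0+(v[3] if freez else 0),v[2]) for P in shape],win)
E
python3 - <<'E'
from kf import *
from plan import *
b=imaging.read_camera('side'); plan(.5643,-.121,.15,79.5)
o,R=state();p=o['eef_pos']; ang=np.arctan2(R[1,0],R[0,0])-np.pi/2
k=p[:2]-.044*np.array([np.cos(ang),np.sin(ang)]); print('keeper by FK',k,np.degrees(ang))
h=2*round(0)
al=alpha(b)
pr=proj(b,np.vstack([place(P,k[0],k[1],p[2]-.0134,ang) for P in KEEP[:5]])); print(pr.min(0),pr.max(0))
u0,v0=np.floor(pr.min(0)).astype(int)-3;u1,v1=np.ceil(pr.max(0)).astype(int)+3
# restrict: ignore finger zone by adding big box for fingers: tool above tab
K2=KEEP[:5]+[box(31,57,-5,5,8,60)]
for fz in(False,True):
    v,f,A,r=kfit(b,k[0],k[1],p[2]-.0134,ang,(u0,v0,u1,v1),fz,K2); print(fz,np.round(v,4),np.degrees(v[2]),f)
    c,s=np.cos(-.1843),np.sin(-.1843); d=v[:2]-[.5199,-.1091]; print('rel stand frame',c*d[0]+s*d[1],-s*d[0]+c*d[1])
cv2.imwrite('pics/z5.png',cv2.resize(np.clip(np.vstack([A,r,abs(A-r)])*255,0,255).astype(np.uint8),None,fx=6,fy=6,interpolation=cv2.INTER_NEAREST))
E
```

```text
t 6.28 p [ 0.5632 -0.1188  0.1488] jawyaw 79.64 tilt [-0.     0.001 -1.   ] F [-0.09  0.32 -2.61] T [ 0.01 -0.04  0.01] w 0.105 q [-0.09  0.41  0.24  1.89 -0.13  0.85  1.61]
rz total units 0.03
tool shift units [-0.016  0.012 -0.01 ] rows>= 0.06567161166767058
keeper by FK [ 0.51994697 -0.11087876] -10.362156976952603
[252.69108532 164.96545808] [309.60494204 176.78044095]
False [ 0.5165 -0.1076 -0.1738] -9.956968461747133 74.20997669402861
rel stand frame -0.0036659851361424134 0.0008886092525288059
True [ 0.517  -0.105  -0.1761 -0.001 ] -10.090492543523656 73.75634032711419
rel stand frame -0.0036502968655339513 0.0035187489902774698
```

View pics/z5.png

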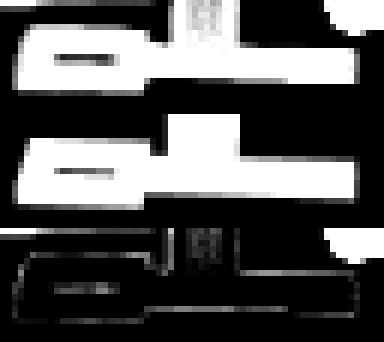

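{"method": "apply_moves", "body": {
  "moves": "1 -0.01 0.026 0 0 0 0; 1 0 0 0.1 0 0 0; 1 0 0 0.1 0 0 0; 1 0 0 0.1 0 0 0; 1 0 0 0.08 0 0 0; 1 0 0 0 0 0 0; 1 0 0 0 0 0 0; 1 0 0 0 0 0 0"
}}

```text
t: 6.95
eef_pos: [0.5661, -0.1223, 0.1031]
tool_rot: [0.0, 0.769, 0.639, -0.0]
contact_force: [-0.4, -0.7, -2.0]
gripper_width: 0.105
```

```bash
python3 -c "
from plan import *
shot('side','s6.png');shot('top','t6.png')
plan(.5643,-.121,.10,79.5)
b=cv2.imread('pics/s6.png')[170:245,225:325]
cv2.imwrite('pics/z6.png',cv2.resize(b,(800,600),interpolation=cv2.INTER_CUBIC))
"
```

```text
t 7.05 p [ 0.5664 -0.1223  0.1037] jawyaw 79.51 tilt [ 0.001 -0.    -1.   ] F [ 0.26 -0.58 -2.58] T [-0.01  0.    0.01] w 0.103 q [-0.07  0.48  0.23  1.91 -0.15  0.77  1.63]
rz total units 0.0
tool shift units [ 0.007 -0.02   0.031] rows>= 0.10653973351742246
```

View pics/z6.png

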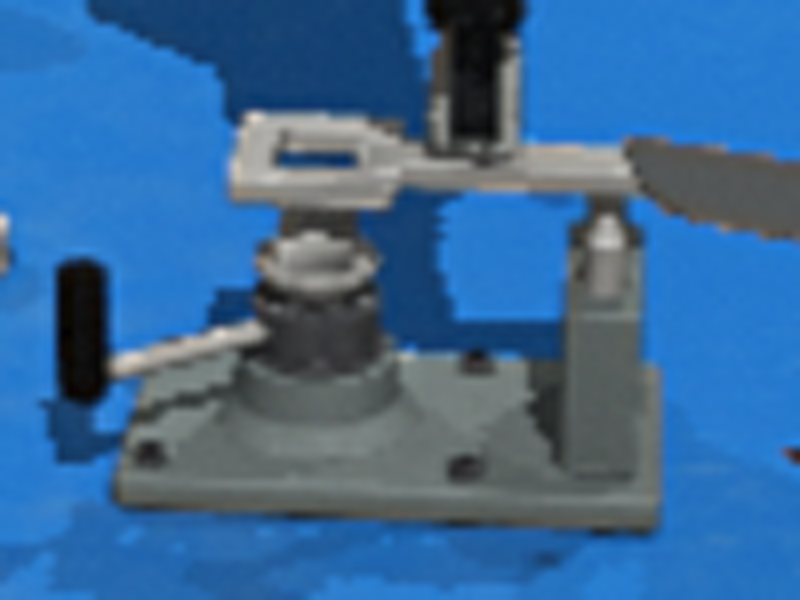

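{"method": "apply_moves", "body": {
  "moves": "1 0 0 0.025 0 0 0; 1 0 0 0.025 0 0 0; 1 0 0 0 0 0 0"
}}

```text
t: 7.3
eef_pos: [0.5657, -0.122, 0.0967]
tool_rot: [-0.0, 0.769, 0.64, -0.0]
contact_force: [0.6, 0.4, -2.8]
gripper_width: 0.105
```

{"method": "apply_moves", "body": {
  "moves": "1 0 0 0.02 0 0 0; 1 0 0 0.02 0 0 0; 1 0 0 0 0 0 0"
}}

```text
t: 7.55
eef_pos: [0.5656, -0.122, 0.0918]
tool_rot: [-0.0, 0.769, 0.64, -0.0]
contact_force: [-0.4, -0.3, -2.3]
gripper_width: 0.104
```

```bash
python3 -c "
from plan import *
shot('side','s7.png')
plan(.5664,-.1223,.0774,79.5)
b=cv2.imread('pics/s7.png')[170:245,225:325]
cv2.imwrite('pics/z7.png',cv2.resize(b,(800,600),interpolation=cv2.INTER_CUBIC))
"
```

```text
t 7.60 p [ 0.5657 -0.122   0.092 ] jawyaw 79.51 tilt [-0.001  0.    -1.   ] F [ 0.55  0.31 -2.89] T [ 0.05 -0.04 -0.01] w 0.106 q [-0.07  0.5   0.22  1.92 -0.16  0.74  1.63]
rz total units 0.0
tool shift units [-0.001  0.006  0.121] rows>= 0.34993638530798166
```

View pics/z7.png

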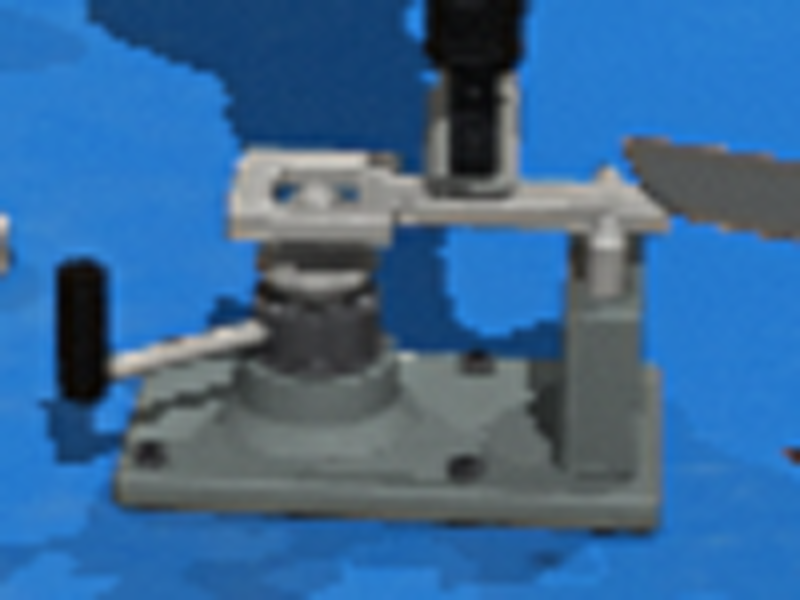

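{"method": "apply_moves", "body": {
  "moves": "1 0 0 0.017 0 0 0; 1 0 0 0.017 0 0 0; 1 0 0 0 0 0 0"
}}

```text
t: 7.85
eef_pos: [0.5657, -0.122, 0.0878]
tool_rot: [-0.0, 0.769, 0.64, -0.0]
contact_force: [0.2, 1.3, -2.9]
gripper_width: 0.101
```

{"method": "apply_moves", "body": {
  "moves": "1 0 0 0.012 0 0 0; 1 0 0 0.012 0 0 0; 1 0 0 0 0 0 0"
}}

```text
t: 8.1
eef_pos: [0.5657, -0.1221, 0.0851]
tool_rot: [-0.0, 0.769, 0.64, -0.0]
contact_force: [-0.7, 0.3, -3.2]
gripper_width: 0.106
```

```bash
python3 -c "
from plan import *
plan(.5664,-.1223,.0774,79.5)
"
```

```text
t 8.10 p [ 0.5657 -0.1221  0.0851] jawyaw 79.51 tilt [-0.  0. -1.] F [-0.71  0.32 -3.21] T [ 0.03  0.   -0.04] w 0.106 q [-0.07  0.51  0.22  1.92 -0.16  0.73  1.64]
rz total units 0.0
tool shift units [-0.001  0.006  0.064] rows>= 0.1847000989034427
```

{"method": "apply_moves", "body": {
  "moves": "1 0 0 0.017 0 0 0; 1 0 0 0.017 0 0 0; 1 0 0 0 0 0 0"
}}

```text
t: 8.35
eef_pos: [0.5656, -0.122, 0.0808]
tool_rot: [-0.0, 0.769, 0.64, -0.0]
contact_force: [-0.7, -0.1, -2.2]
gripper_width: 0.101
```

{"method": "apply_moves", "body": {
  "moves": "1 0 0 0.015 0 0 0; 1 0 0 0.01 0 0 0; 1 0 0 0 0 0 0; 1 0 0 0 0 0 0"
}}

```text
t: 8.68
eef_pos: [0.5659, -0.1221, 0.0782]
tool_rot: [-0.0, 0.769, 0.64, -0.0]
contact_force: [-0.4, -0.2, -2.6]
gripper_width: 0.105
```

```bash
python3 -c "
from plan import *
shot('side','s8.png')
plan(.5664,-.1223,.0774,79.5)
b=cv2.imread('pics/s8.png')[170:245,225:325]
cv2.imwrite('pics/z8.png',cv2.resize(b,(800,600),interpolation=cv2.INTER_CUBIC))
"
```

```text
t 8.73 p [ 0.566  -0.1221  0.0783] jawyaw 79.51 tilt [ 0. -0. -1.] F [-0.62 -0.34 -2.47] T [-0.   -0.03  0.03] w 0.107 q [-0.06  0.52  0.22  1.92 -0.16  0.72  1.64]
rz total units 0.0
tool shift units [-0.001  0.004  0.007] rows>= 0.024005153317306054
```

View pics/z8.png

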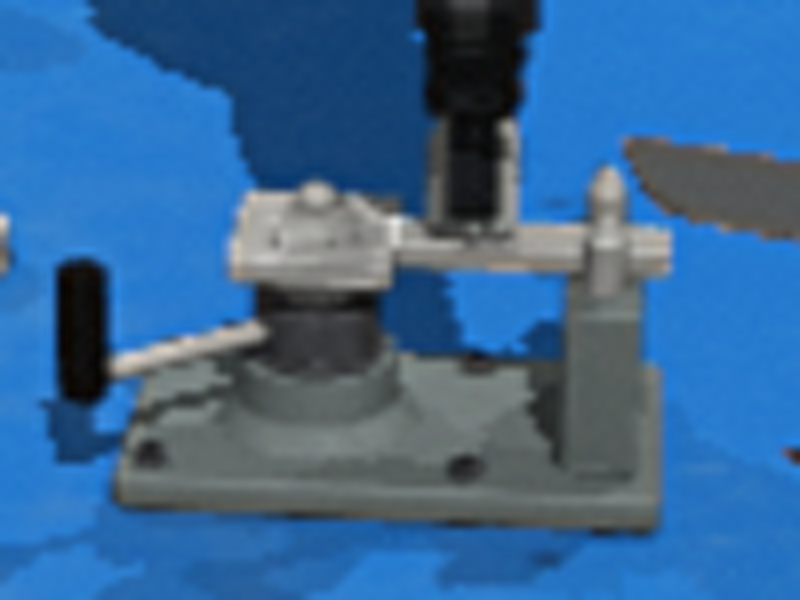

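Practically down; press on until contact is felt.

{"method": "apply_moves", "body": {
  "moves": "1 0 0 0.01 0 0 0; 1 0 0 0 0 0 0; 1 0 0 0 0 0 0"
}}

```text
t: 8.98
eef_pos: [0.566, -0.1221, 0.0774]
tool_rot: [0.0, 0.769, 0.639, 0.0]
contact_force: [-1.7, 0.4, 2.0]
gripper_width: 0.106
```

{"method": "apply_moves", "body": {
  "moves": "1 0 0 0.01 0 0 0; 1 0 0 0 0 0 0; 1 0 0 0 0 0 0"
}}

```text
t: 9.23
eef_pos: [0.5661, -0.1221, 0.0774]
tool_rot: [-0.0, 0.769, 0.639, 0.0]
contact_force: [-7.0, 1.5, 13.5]
gripper_width: 0.105
```

{"method": "apply_moves", "body": {
  "moves": "1 0 0 -0.008 0 0 0; 0.2 0 0 0 0 0 0; 0.2 0 0 0 0 0 0; 0.2 0 0 0 0 0 0; 0.2 0 0 0 0 0 0; 0.2 0 0 -0.05 0 0 0; 0.2 0 0 -0.1 0 0 0; 0.2 0 0 -0.2 0 0 0; 0.2 0 0 -0.2 0 0 0; 0.2 0 0 -0.2 0 0 0; 0.2 0 0 0 0 0 0"
}}

```text
t: 10.15
eef_pos: [0.5691, -0.123, 0.1728]
tool_rot: [0.003, 0.769, 0.639, 0.003]
contact_force: [1.9, -0.5, 0.1]
gripper_width: 0.402
```

```bash
python3 -c "
from plan import *
shot('side','s9.png')
plan(.5664,-.1223,.0774,79.5)
b=cv2.imread('pics/s9.png')[150:225+20,205:325]
cv2.imwrite('pics/z9.png',cv2.resize(b,(760,600),interpolation=cv2.INTER_CUBIC))
"
```

```text
t 10.20 p [ 0.5681 -0.1226  0.1706] jawyaw 79.49 tilt [ 0.007 -0.    -1.   ] F [ 0.22 -0.01  0.8 ] T [-0.01 -0.06 -0.01] w 0.397 q [-0.09  0.39  0.25  1.86 -0.12  0.89  1.61]
rz total units -0.0
tool shift units [ 0.    -0.015  0.777] rows>= 2.23569901116327
```

View pics/z9.png

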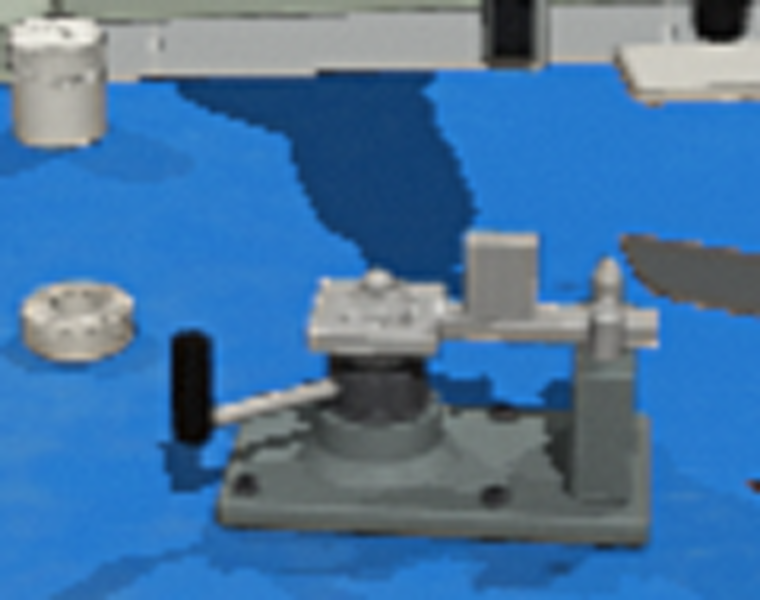

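```bash
python3 -c "
from plan import *
a=imaging.read_camera('top');b=imaging.read_camera('side')
print(atz(a,(120+643/4-.4,120+352/4-.4),.078))
im=cv2.imread('pics/t0.png').astype(int)[198:218,270:292].sum(2); m=im<110; ys,xs=np.nonzero(m); print(m.sum(),xs.mean()+270,ys.mean()+198, atz(a,(xs.mean()+270,ys.mean()+198),.074))
im=cv2.imread('pics/s0.png').astype(int)[198:225,228:242].sum(2); m=im<110; ys,xs=np.nonzero(m); print(m.sum(),xs.mean()+228,ys.mean()+198, atz(b,(xs.mean()+228,ys.mean()+198),.058))
for n in range(1): print([ (np.round(x['location'],1),x['score']) for x in nets.spot_point(b,'knob')], proj(b,[.4558,-.1479,.058]),proj(a,[.4558,-.1479,.078]))
plan(.4558,-.1479,.17,116.8);plan(.4558,-.1479,.05,116.8)
"
```

```text
[ 0.45165007 -0.14273421  0.078     ]
25 281.12 207.92 [ 0.45146274 -0.14508734  0.074     ]
99 234.6161616161616 211.1010101010101 [ 0.4507797  -0.14267002  0.058     ]
[(array([235.1, 210.6]), 0.56)] [[236.94028453 212.09750301]] [[282.23421894 206.1222934 ]]
t 10.35 p [ 0.5655 -0.1219  0.1667] jawyaw 79.52 tilt [-0.001  0.    -1.   ] F [ 0.4   0.25 -0.4 ] T [ 0.01 -0.01  0.01] w 0.405 q [-0.09  0.4   0.25  1.87 -0.12  0.89  1.61]
rz total units -9.32
tool shift units [ 0.219 -0.913 -0.028] rows>= 2.704425806590985
t 10.35 p [ 0.5655 -0.1219  0.1667] jawyaw 79.52 tilt [-0.001  0.    -1.   ] F [ 0.4   0.25 -0.4 ] T [ 0.01 -0.01  0.01] w 0.405 q [-0.09  0.4   0.25  1.87 -0.12  0.89  1.61]
rz total units -9.32
tool shift units [ 0.219 -0.913  0.972] rows>= 3.8903908132239216
```

```bash
python3 -c "
from plan import *
plan(.4542,-.1446,.167,114)"
```

```text
t 10.35 p [ 0.5655 -0.1219  0.1667] jawyaw 79.52 tilt [-0.001  0.    -1.   ] F [ 0.4   0.25 -0.4 ] T [ 0.01 -0.01  0.01] w 0.405 q [-0.09  0.4   0.25  1.87 -0.12  0.89  1.61]
rz total units -8.62
tool shift units [ 0.205 -0.924 -0.003] rows>= 2.723728333701356
```

{"method": "apply_moves", "body": {
  "moves": "0.2 0 0 0 0 0 -1; 0.2 0 0 0 0 0 -1; 0.2 0 0 0 0 0 -1; 0.2 0 0 0 0 0 -1; 0.2 0 0 0 0 0 -1; 0.2 0 0 0 0 0 -1; 0.2 0 0 0 0 0 -1; 0.2 0 0 0 0 0 -1; 0.2 0 0 0 0 0 -0.63; 0.2 0 0 0 0 0 0"
}}

```text
t: 11.18
eef_pos: [0.5651, -0.122, 0.1656]
tool_rot: [-0.001, 0.544, 0.839, -0.001]
contact_force: [-0.5, -0.9, 0.3]
gripper_width: 0.399
```

{"method": "apply_moves", "body": {
  "moves": "0.2 0.034 -0.154 0 0 0 0; 0.2 0.034 -0.154 0 0 0 0; 0.2 0.034 -0.154 0 0 0 0; 0.2 0.034 -0.154 0 0 0 0; 0.2 0.034 -0.154 0 0 0 0; 0.2 0.034 -0.154 0.1 0 0 0; 0.2 0 0 0.2 0 0 0; 0.2 0 0 0.2 0 0 0; 0.2 0 0 0.1 0 0 0; 0.2 0 0 0 0 0 0; 0.2 0 0 0 0 0 0"
}}

```text
t: 12.1
eef_pos: [0.4539, -0.1448, 0.0942]
tool_rot: [-0.001, 0.545, 0.839, -0.001]
contact_force: [-0.5, 0.2, 0.6]
gripper_width: 0.401
```

```bash
python3 -c "
from plan import *
shot('side','s10.png');shot('top','t10.png')
plan(.4542,-.1446,.05,114)
b=cv2.imread('pics/s10.png')[150:225+20,205:325]; a=cv2.imread('pics/t10.png')[130:230,220:330]
cv2.imwrite('pics/z10.png',np.hstack([cv2.resize(x,(400,340),interpolation=cv2.INTER_CUBIC) for x in(a,b)]))
"
```

```text
t 12.20 p [ 0.4552 -0.145   0.0954] jawyaw 114.00 tilt [ 0.001 -0.    -1.   ] F [-0.1   0.89 -0.56] T [-0.01  0.    0.04] w 0.399 q [ 0.08  0.35  0.12  2.14 -0.07  0.65  2.23]
rz total units -0.0
tool shift units [ 0.006 -0.006  0.378] rows>= 1.0892226513519916
```

View pics/z10.png

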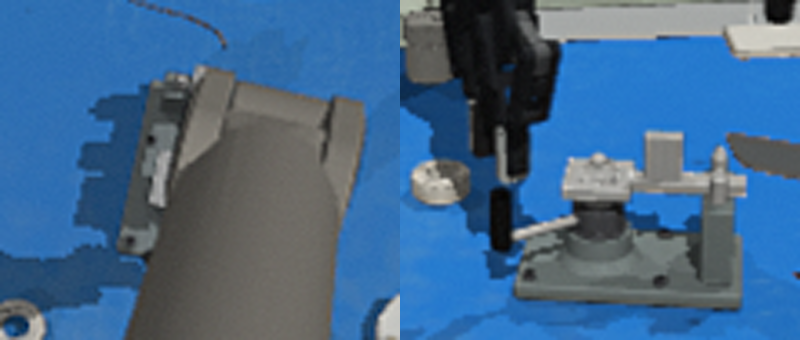

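{"method": "apply_moves", "body": {
  "moves": "0.2 0 0 0.1 0 0 0; 0.2 0 0 0.07 0 0 0; 0.2 0 0 0 0 0 0; 0.2 0 0 0 0 0 0"
}}

```text
t: 12.53
eef_pos: [0.4546, -0.1449, 0.0746]
tool_rot: [-0.0, 0.544, 0.839, -0.0]
contact_force: [-1.0, -0.0, -0.6]
gripper_width: 0.402
```

```bash
python3 -c "
from plan import *
shot('side','s11.png')
plan(.4542,-.1446,.05,114)
b=cv2.imread('pics/s11.png')[170:235,205:285]
cv2.imwrite('pics/z11.png',cv2.resize(b,(740,600),interpolation=cv2.INTER_CUBIC))
"
```

```text
t 12.58 p [ 0.4548 -0.1449  0.0748] jawyaw 114.02 tilt [ 0. -0. -1.] F [0.52 0.07 0.53] T [-0.    0.    0.05] w 0.397 q [ 0.08  0.39  0.11  2.15 -0.07  0.6   2.24]
rz total units 0.01
tool shift units [ 0.005 -0.004  0.207] rows>= 0.5948655398728612
```

View pics/z11.png

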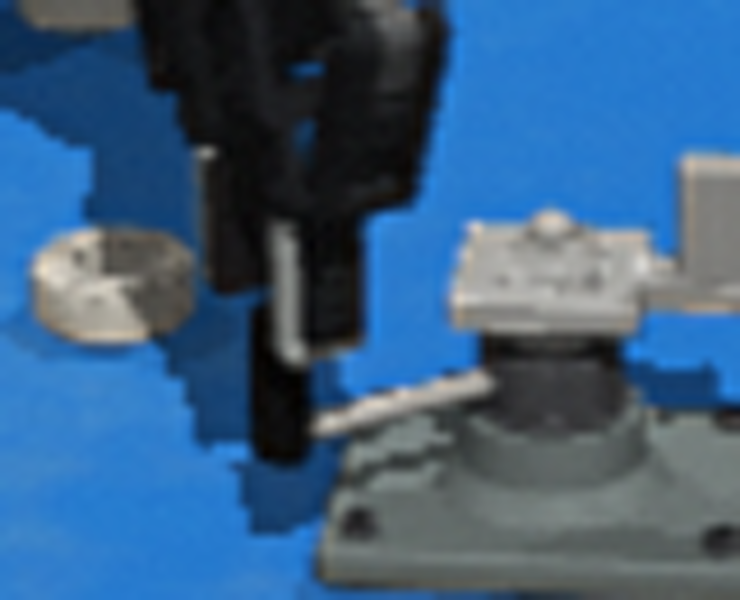

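{"method": "apply_moves", "body": {
  "moves": "0.2 0 0 0.1 0 0 0; 0.2 0 0 0.09 0 0 0; 0.5 0 0 0 0 0 0; 0.5 0 0 0 0 0 0; 0.5 0 0 0 0 0 0; 0.5 0 0 0 0 0 0"
}}

```text
t: 13.08
eef_pos: [0.4552, -0.1451, 0.0524]
tool_rot: [0.001, 0.544, 0.839, 0.0]
contact_force: [0.1, -0.4, 0.2]
gripper_width: 0.247
```

{"method": "apply_moves", "body": {
  "moves": "0.5 0.0436 0.0015 0 0 0 1; 0.5 0.0436 0.0015 0 0 0 1; 0.5 0 0 0 0 0 0"
}}

```text
t: 13.33
eef_pos: [0.4512, -0.1345, 0.0522]
tool_rot: [0.0, 0.602, 0.798, 0.0]
contact_force: [-0.3, 0.2, -0.6]
gripper_width: 0.251
```

```bash
python3 -c "
from plan import *
plan(.4542,-.1446,.05,106)
shot('side','s12.png')
b=cv2.imread('pics/s12.png')[170:235,205:285]
cv2.imwrite('pics/z12.png',cv2.resize(b,(740,600),interpolation=cv2.INTER_CUBIC))
"
```

```text
t 13.33 p [ 0.4512 -0.1345  0.0522] jawyaw 105.94 tilt [ 0.001  0.    -1.   ] F [-0.35  0.2  -0.65] T [-0.08 -0.03  0.  ] w 0.251 q [ 0.04  0.42  0.14  2.18 -0.11  0.54  2.11]
rz total units -0.02
tool shift units [-0.088  0.     0.018] rows>= 0.25842156356107576
```

View pics/z12.png

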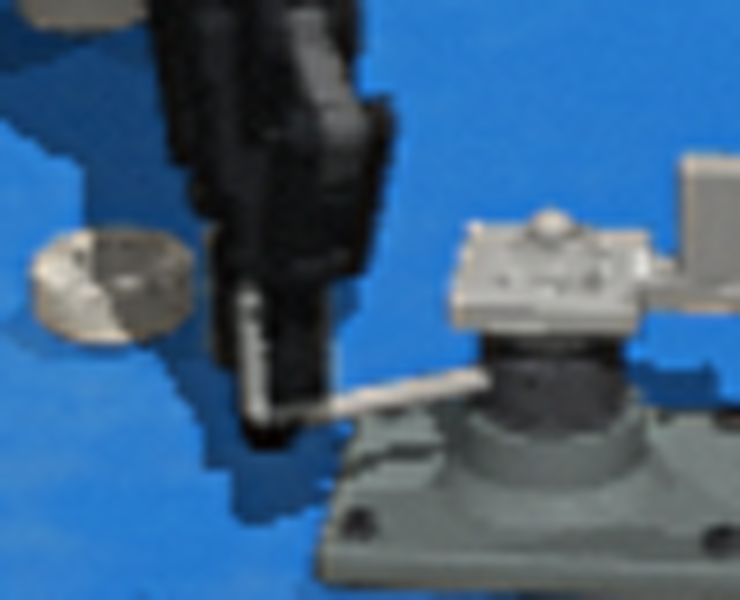

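{"method": "apply_moves", "body": {
  "moves": "0.5 0.0436 0.0015 0 0 0 1; 0.5 0.0436 0.0015 0 0 0 1; 0.5 0.0436 0.0015 0 0 0 1; 0.5 0.0436 0.0015 0 0 0 1; 0.5 0.0436 0.0015 0 0 0 1; 0.5 0.0436 0.0015 0 0 0 1; 0.5 0 0 0 0 0 0"
}}

```text
t: 13.97
eef_pos: [0.4492, -0.1033, 0.0519]
tool_rot: [0.0, 0.754, 0.657, 0.0]
contact_force: [-0.1, 0.1, 0.2]
gripper_width: 0.25
```

```bash
cat > st.py <<'E'
from plan import *
C=np.array([.5227,-.1141])
F=[];
for k in range(1):
    o,R=state(); 
p=o['eef_pos']; d=p[:2]-C; r=np.hypot(*d); a=np.arctan2(d[1],d[0]); t=np.array([np.sin(a),-np.cos(a)]); u=d/r
f=o['contact_force'][:2]
print('t %.2f r %.1f ang %.1f (dist tangential from start) jaw %.2f Ftan %.2f Frad %.2f Fz %.2f z %.4f F along tool x %.2f'%(o['t'],r*1e3,np.degrees(a),np.degrees(np.arctan2(R[1,0],R[0,0])),f@t,f@u,o['contact_force'][2],p[2],o['contact_force']@R[:,0]))
E
python3 st.py
```

```text
t 13.97 r 74.3 ang 171.6 (dist tangential from start) jaw 82.08 Ftan 0.09 Frad 0.14 Fz 0.20 z 0.0519 F along tool x 0.09
```

{"method": "apply_moves", "body": {
  "moves": "0.5 0.0218 0.0005 0 0 0 0.5; 0.5 0.0218 0.0005 0 0 0 0.5; 0.5 0.0218 0.0005 0 0 0 0.5; 0.5 0 0 0 0 0 0"
}}

```text
t: 14.3
eef_pos: [0.4507, -0.0963, 0.0518]
tool_rot: [0.0, 0.787, 0.617, 0.0]
contact_force: [-0.1, -0.3, 0.2]
gripper_width: 0.251
```

{"method": "apply_moves", "body": {
  "moves": "0.5 0.0218 0.0005 0 0 0 0.5; 0.5 0.0218 0.0005 0 0 0 0.5; 0.5 0.0218 0.0005 0 0 0 0.5; 0.5 0 0 0 0 0 0"
}}

```text
t: 14.63
eef_pos: [0.4529, -0.0888, 0.0517]
tool_rot: [0.0, 0.818, 0.575, 0.0]
contact_force: [-1.2, 0.2, -0.3]
gripper_width: 0.249
```

```bash
python3 st.py
```

```text
t 14.63 r 74.2 ang 160.1 (dist tangential from start) jaw 70.17 Ftan -0.20 Frad 1.19 Fz -0.31 z 0.0517 F along tool x -0.20
```

{"method": "apply_moves", "body": {
  "moves": "0.5 0.0218 0.0005 0 0 0 0.5; 0.5 0.0218 0.0005 0 0 0 0.5; 0.5 0.0218 0.0005 0 0 0 0.5; 0.5 0 0 0 0 0 0"
}}

```text
t: 14.97
eef_pos: [0.456, -0.0816, 0.0517]
tool_rot: [0.0, 0.847, 0.531, 0.0]
contact_force: [-0.7, 0.5, -0.1]
gripper_width: 0.251
```

```bash
python3 st.py
```

```text
t 14.97 r 74.2 ang 154.0 (dist tangential from start) jaw 64.18 Ftan 0.13 Frad 0.80 Fz -0.13 z 0.0517 F along tool x 0.13
```

{"method": "apply_moves", "body": {
  "moves": "0.5 0.0218 0.0005 0 0 0 0.5; 0.5 0.0218 0.0005 0 0 0 0.5; 0.5 0.0218 0.0005 0 0 0 0.5; 0.5 0 0 0 0 0 0"
}}

```text
t: 15.3
eef_pos: [0.4598, -0.0747, 0.0517]
tool_rot: [-0.0, 0.874, 0.486, -0.0]
contact_force: [-0.8, 0.1, -0.1]
gripper_width: 0.249
```

```bash
python3 st.py; python3 -c "
from plan import *
shot('side','s13.png')
b=cv2.imread('pics/s13.png')[170:235,205:285]
cv2.imwrite('pics/z13.png',cv2.resize(b,(740,600),interpolation=cv2.INTER_CUBIC))
"
```

```text
t 15.30 r 74.2 ang 148.0 (dist tangential from start) jaw 58.17 Ftan -0.35 Frad 0.71 Fz -0.14 z 0.0517 F along tool x -0.35
```

View pics/z13.png

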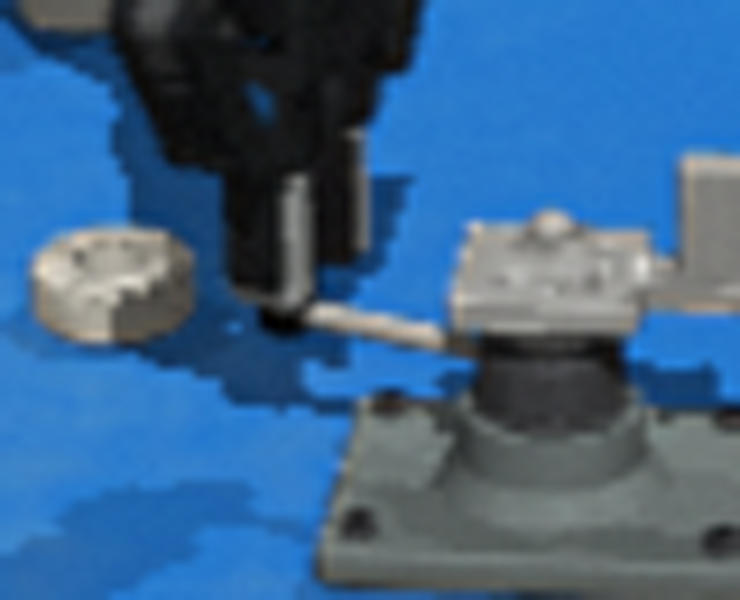

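The lever is following the finger and is not tight yet.

{"method": "apply_moves", "body": {
  "moves": "0.5 0.0218 0.0005 0 0 0 0.5; 0.5 0.0218 0.0005 0 0 0 0.5; 0.5 0.0218 0.0005 0 0 0 0.5; 0.5 0 0 0 0 0 0"
}}

```text
t: 15.68
eef_pos: [0.4644, -0.0683, 0.0517]
tool_rot: [0.0, 0.898, 0.439, 0.0]
contact_force: [-1.0, -1.7, 0.5]
gripper_width: 0.251
```

```bash
python3 st.py
```

```text
t 15.68 r 74.1 ang 141.9 (dist tangential from start) jaw 52.14 Ftan -1.96 Frad -0.22 Fz 0.54 z 0.0517 F along tool x -1.96
```

{"method": "apply_moves", "body": {
  "moves": "0.5 0.0109 0.0003 0 0 0 0.25; 0.5 0.0109 0.0003 0 0 0 0.25; 0.5 0 0 0 0 0 0"
}}

```text
t: 15.93
eef_pos: [0.466, -0.0663, 0.0517]
tool_rot: [-0.0, 0.906, 0.423, 0.0]
contact_force: [0.4, -0.5, -0.1]
gripper_width: 0.25
```

```bash
python3 st.py
```

```text
t 15.93 r 74.2 ang 139.9 (dist tangential from start) jaw 50.03 Ftan -0.10 Frad -0.63 Fz -0.11 z 0.0517 F along tool x -0.10
```

Still free; that was noise.

{"method": "apply_moves", "body": {
  "moves": "0.5 0.0218 0.0005 0 0 0 0.5; 0.5 0.0218 0.0005 0 0 0 0.5; 0.5 0 0 0 0 0 0"
}}

```text
t: 16.18
eef_pos: [0.4697, -0.0622, 0.0517]
tool_rot: [0.0, 0.92, 0.391, 0.0]
contact_force: [-1.9, 0.5, 0.6]
gripper_width: 0.251
```

```bash
python3 st.py
```

```text
t 16.18 r 74.2 ang 135.6 (dist tangential from start) jaw 46.03 Ftan -0.93 Frad 1.69 Fz 0.60 z 0.0517 F along tool x -0.92
```

{"method": "apply_moves", "body": {
  "moves": "0.5 0.0218 0.0005 0 0 0 0.5; 0.5 0.0218 0.0005 0 0 0 0.5; 0.5 0 0 0 0 0 0"
}}

```text
t: 16.43
eef_pos: [0.4732, -0.0588, 0.0516]
tool_rot: [0.0, 0.933, 0.359, -0.0]
contact_force: [-1.9, -0.9, 0.8]
gripper_width: 0.251
```

```bash
python3 st.py
```

```text
t 16.43 r 74.2 ang 131.8 (dist tangential from start) jaw 42.07 Ftan -1.99 Frad 0.60 Fz 0.78 z 0.0516 F along tool x -1.98
```

{"method": "apply_moves", "body": {
  "moves": "0.5 0.0109 0.0003 0 0 0 0.25; 0.5 0.0109 0.0003 0 0 0 0.25; 0.5 0 0 0 0 0 0"
}}

```text
t: 16.68
eef_pos: [0.4752, -0.0571, 0.0516]
tool_rot: [-0.0, 0.94, 0.342, -0.0]
contact_force: [-0.7, -0.9, 0.6]
gripper_width: 0.252
```

```bash
python3 st.py
```

```text
t 16.68 r 74.2 ang 129.8 (dist tangential from start) jaw 40.01 Ftan -1.13 Frad -0.20 Fz 0.64 z 0.0516 F along tool x -1.14
```

{"method": "apply_moves", "body": {
  "moves": "0.5 0.0164 0.0004 0 0 0 0.375; 0.5 0.0164 0.0004 0 0 0 0.375; 0.5 0 0 0 0 0 0"
}}

```text
t: 16.93
eef_pos: [0.4785, -0.0545, 0.0516]
tool_rot: [-0.0, 0.948, 0.317, -0.0]
contact_force: [-2.2, -0.4, -0.1]
gripper_width: 0.252
```

```bash
python3 st.py;  python3 -c "
from plan import *
shot('side','s14.png')
b=cv2.imread('pics/s14.png')[160:235,205:305]
cv2.imwrite('pics/z14.png',cv2.resize(b,(800,600),interpolation=cv2.INTER_CUBIC))
"
```

```text
t 16.93 r 74.2 ang 126.6 (dist tangential from start) jaw 36.94 Ftan -1.98 Frad 1.00 Fz -0.06 z 0.0516 F along tool x -1.97
```

View pics/z14.png

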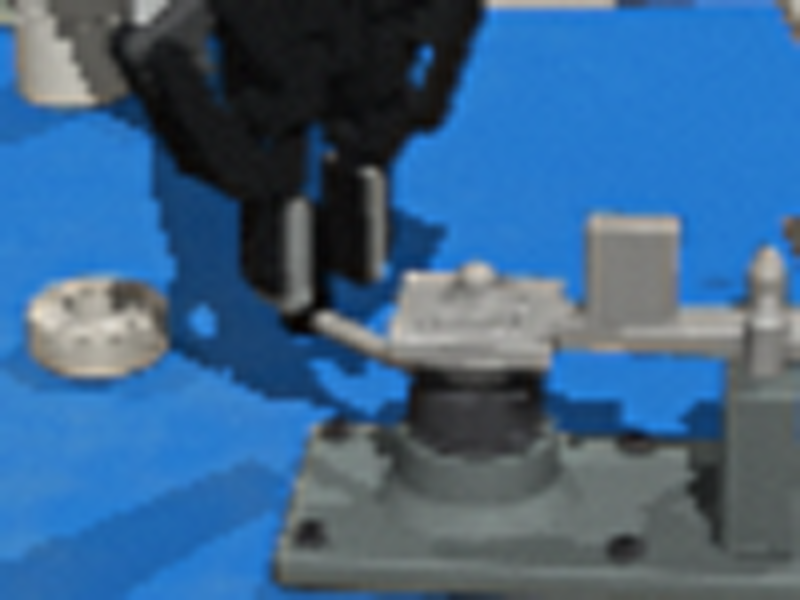

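{"method": "apply_moves", "body": {
  "moves": "0.5 0.0164 0.0004 0 0 0 0.375; 0.5 0.0164 0.0004 0 0 0 0.375; 0.5 0 0 0 0 0 0"
}}

```text
t: 17.23
eef_pos: [0.4812, -0.0526, 0.0515]
tool_rot: [0.0, 0.957, 0.292, -0.001]
contact_force: [-4.0, -3.5, 0.5]
gripper_width: 0.251
```

```bash
python3 st.py
```

```text
t 17.23 r 74.1 ang 124.0 (dist tangential from start) jaw 33.91 Ftan -5.30 Frad -0.69 Fz 0.46 z 0.0515 F along tool x -5.30
```

{"method": "apply_moves", "body": {
  "moves": "0.5 0.0164 0.0004 0 0 0 0.375; 0.5 0.0164 0.0004 0 0 0 0.375; 0.5 0 0 0 0 0 0"
}}

```text
t: 17.48
eef_pos: [0.4838, -0.051, 0.0513]
tool_rot: [0.0, 0.964, 0.267, -0.001]
contact_force: [-6.0, -3.5, 3.3]
gripper_width: 0.253
```

```bash
python3 st.py
```

```text
t 17.48 r 74.1 ang 121.7 (dist tangential from start) jaw 30.91 Ftan -6.94 Frad 0.14 Fz 3.29 z 0.0513 F along tool x -6.95
```

{"method": "apply_moves", "body": {
  "moves": "0.5 0.0125 0.0003 0 0 0 0.25; 0.5 0.0125 0.0003 0 0 0 0.25; 0.5 0 0 0 0 0 0; 0.5 0 0 0 0 0 0"
}}

```text
t: 17.82
eef_pos: [0.4854, -0.05, 0.0512]
tool_rot: [-0.0, 0.968, 0.25, -0.002]
contact_force: [-6.6, -5.3, 3.1]
gripper_width: 0.251
```

```bash
python3 st.py;  python3 -c "
from plan import *
shot('side','s15.png');plan(.47,-.05,.05,30)
b=cv2.imread('pics/s15.png')[160:235,205:305]
cv2.imwrite('pics/z15.png',cv2.resize(b,(800,600),interpolation=cv2.INTER_CUBIC))
"
```

```text
t 17.82 r 74.1 ang 120.2 (dist tangential from start) jaw 28.95 Ftan -8.38 Frad -1.20 Fz 3.15 z 0.0512 F along tool x -8.37
t 17.87 p [ 0.4854 -0.0501  0.0512] jawyaw 28.95 tilt [-0.004 -0.001 -1.   ] F [-6.12 -4.73  2.98] T [-1.18  1.42  0.06] w 0.247 q [-0.43  0.49  0.5   2.16 -0.42  0.59  0.88]
rz total units -0.26
tool shift units [-0.111 -0.064  0.01 ] rows>= 0.369804141337213
```

View pics/z15.png

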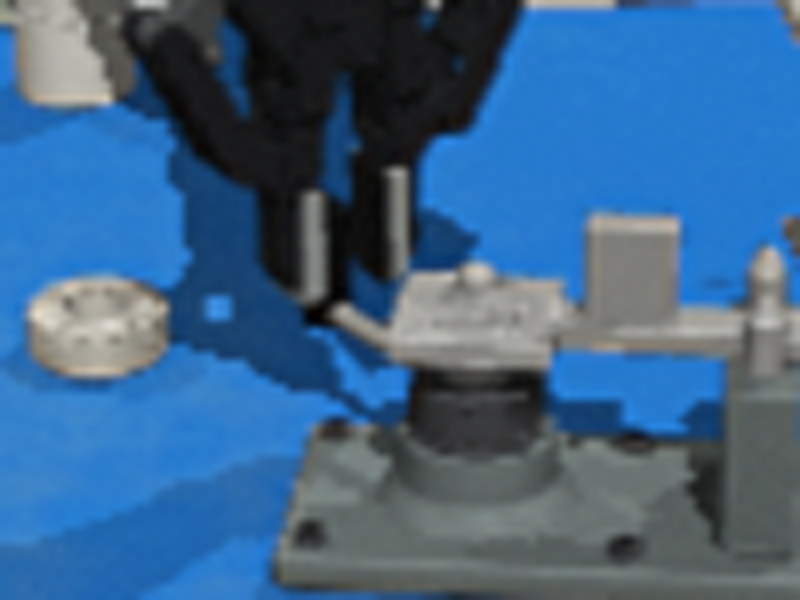

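{"method": "apply_moves", "body": {
  "moves": "0.5 0.0125 0.0003 0 0 0 0.25; 0.5 0.0125 0.0003 0 0 0 0.25; 0.5 0 0 0 0 0 0; 0.5 0 0 0 0 0 0"
}}

```text
t: 18.2
eef_pos: [0.4873, -0.049, 0.051]
tool_rot: [-0.0, 0.973, 0.233, -0.003]
contact_force: [-8.6, -5.5, 4.9]
gripper_width: 0.252
```

```bash
python3 st.py
```

```text
t 18.20 r 74.1 ang 118.5 (dist tangential from start) jaw 26.93 Ftan -10.14 Frad -0.73 Fz 4.90 z 0.0510 F along tool x -10.14
```

{"method": "apply_moves", "body": {
  "moves": "0.5 0.0125 0.0003 -0.005 0 0 0.25; 0.5 0.0125 0.0003 0 0 0 0.25; 0.5 0 0 0 0 0 0; 0.5 0 0 0 0 0 0"
}}

```text
t: 18.53
eef_pos: [0.4891, -0.0482, 0.0513]
tool_rot: [0.0, 0.976, 0.216, -0.003]
contact_force: [-8.3, -7.0, 2.0]
gripper_width: 0.252
```

```bash
python3 st.py
```

```text
t 18.53 r 74.0 ang 117.0 (dist tangential from start) jaw 24.91 Ftan -10.61 Frad -2.46 Fz 1.97 z 0.0513 F along tool x -10.52
```

```bash
python3 st.py;  python3 -c "
from plan import *
shot('side','s16.png')
b=cv2.imread('pics/s16.png')[180:230,235:315];c=cv2.imread('pics/s9.png')[180:230,235:315]
cv2.imwrite('pics/z16.png',np.vstack([cv2.resize(x,(480,300),interpolation=cv2.INTER_CUBIC) for x in (c,b)]))
"
```

```text
t 18.53 r 74.0 ang 117.0 (dist tangential from start) jaw 24.91 Ftan -10.61 Frad -2.46 Fz 1.97 z 0.0513 F along tool x -10.52
```

View pics/z16.png

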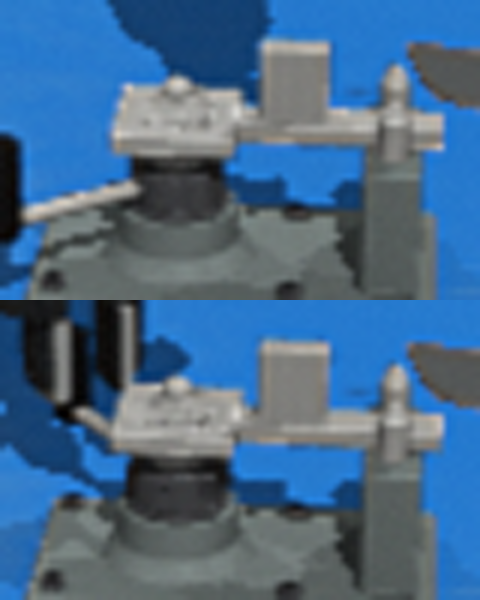

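{"method": "apply_moves", "body": {
  "moves": "0.5 0.0125 0.0003 0 0 0 0.25; 0.5 0.0125 0.0003 0 0 0 0.25; 0.5 0 0 0 0 0 0; 0.5 0 0 0 0 0 0"
}}

```text
t: 18.92
eef_pos: [0.4911, -0.0472, 0.0511]
tool_rot: [-0.0, 0.98, 0.198, -0.004]
contact_force: [-10.4, -8.0, 2.4]
gripper_width: 0.246
```

```bash
python3 st.py
```

```text
t 18.92 r 74.0 ang 115.3 (dist tangential from start) jaw 22.90 Ftan -12.85 Frad -2.77 Fz 2.44 z 0.0511 F along tool x -12.74
```

{"method": "apply_moves", "body": {
  "moves": "0.5 0.011 0.0003 0 0 0 0.2; 0.5 0.011 0.0003 0 0 0 0.2; 0.5 0 0 0 0 0 0; 0.5 0 0 0 0 0 0; 0.5 0 0 0 0 0 0"
}}

```text
t: 19.33
eef_pos: [0.4928, -0.0464, 0.051]
tool_rot: [-0.0, 0.983, 0.185, -0.005]
contact_force: [-12.7, -8.6, 4.1]
gripper_width: 0.25
```

```bash
python3 st.py; python3 -c "
from h import *
L=[]
for i in range(3):
    imaging.read_camera('side'); L.append(bot.get_obs()['contact_force'])
print(np.round(L,1))"
```

```text
t 19.33 r 74.0 ang 113.9 (dist tangential from start) jaw 21.29 Ftan -15.07 Frad -2.78 Fz 4.07 z 0.0510 F along tool x -14.97
[[-12.1  -8.2   2.9]
 [-12.2  -7.3   4.1]
 [-11.6  -8.6   3.7]]
```

{"method": "apply_moves", "body": {
  "moves": "0.5 0.006 0 0 0 0 0; 0.5 0 0 0 0 0 0; 0.5 0 0 0 0 0 0; 0.5 0 0 0 0 0 0; 0.5 0 0 0 0 0 0; 0.5 0 0 0 0 0 0; 0.5 0 0 0 0 0 0; 0.5 0 0 0 0 0 0; 0.5 0 0 0 0 0 0; 0.5 0 0 0 0 0 0; 0.5 0 0 0 0 0 0; 0.5 0 0 0 0 0 0"
}}

```text
t: 20.48
eef_pos: [0.4931, -0.0462, 0.051]
tool_rot: [-0.0, 0.983, 0.185, -0.005]
contact_force: [-12.8, -8.8, 4.6]
gripper_width: 0.248
```

```bash
python3 st.py; python3 -c "
from h import *
L=[]
for i in range(3):
    imaging.read_camera('side'); L.append(bot.get_obs()['contact_force'])
print(np.round(L,1),np.linalg.norm(np.mean(L,0)),np.linalg.norm(np.mean(L,0)[:2]))"
```

```text
t 20.48 r 74.1 ang 113.5 (dist tangential from start) jaw 21.29 Ftan -15.20 Frad -2.97 Fz 4.63 z 0.0510 F along tool x -15.12
[[-13.3  -7.6   3.8]
 [-13.6  -8.5   4.9]
 [-13.2  -7.7   4.3]] 16.11432250364583 15.525328408096467
```

{"method": "apply_moves", "body": {
  "moves": "0.5 -0.02 0 0 0 0 -0.4; 0.5 -0.02 0 0 0 0 -0.4; 0.5 -0.02 0 0 0 0 -0.4; 0.5 -0.02 0 0 0 0 -0.4; 0.5 0 0 0 0 0 0; 0.5 0 0 0 0 0 0"
}}

```text
t: 21.13
eef_pos: [0.4874, -0.0491, 0.0516]
tool_rot: [-0.0, 0.971, 0.24, -0.002]
contact_force: [-6.2, -5.5, 0.1]
gripper_width: 0.251
```

```bash
python3 st.py
```

```text
t 21.13 r 74.0 ang 118.5 (dist tangential from start) jaw 27.74 Ftan -8.04 Frad -1.84 Fz 0.06 z 0.0516 F along tool x -8.01
```

{"method": "apply_moves", "body": {
  "moves": "0.5 -0.02 0 0 0 0 -0.4; 0.5 -0.02 0 0 0 0 -0.4; 0.5 -0.015 0 0 0 0 -0.3; 0.5 0 0 0 0 0 0; 0.5 0 0 0 0 0 0"
}}

```text
t: 21.55
eef_pos: [0.4837, -0.0512, 0.052]
tool_rot: [-0.0, 0.961, 0.277, -0.0]
contact_force: [-3.1, -2.8, -2.4]
gripper_width: 0.249
```

```bash
python3 st.py
```

```text
t 21.55 r 74.0 ang 121.8 (dist tangential from start) jaw 32.17 Ftan -4.09 Frad -0.72 Fz -2.43 z 0.0520 F along tool x -4.09
```

{"method": "apply_moves", "body": {
  "moves": "0.5 -0.018 0 0.002 0 0 -0.4; 0.5 -0.018 0 0 0 0 -0.4; 0.5 0 0 0 0 0 0; 0.5 0 0 0 0 0 0"
}}

```text
t: 21.88
eef_pos: [0.4811, -0.0529, 0.0522]
tool_rot: [-0.0, 0.953, 0.304, 0.0]
contact_force: [-1.5, -1.6, -0.5]
gripper_width: 0.248
```

```bash
python3 st.py
```

```text
t 21.88 r 74.0 ang 124.2 (dist tangential from start) jaw 35.45 Ftan -2.09 Frad -0.48 Fz -0.54 z 0.0522 F along tool x -2.10
```

{"method": "apply_moves", "body": {
  "moves": "0.5 -0.012 0 0 0 0 0; 0.2 0 0 0 0 0 0; 0.2 0 0 0 0 0 0; 0.2 0 0 0 0 0 0; 0.2 0 0 0 0 0 0; 0.2 0 0 0 0 0 0"
}}

```text
t: 22.38
eef_pos: [0.4798, -0.0541, 0.0521]
tool_rot: [0.0, 0.953, 0.304, 0.0]
contact_force: [0.0, -0.2, -1.1]
gripper_width: 0.4
```

```bash
python3 st.py; python3 -c "
from plan import *
shot('side','s17.png')
b=cv2.imread('pics/s17.png')[160:235,205:305]
cv2.imwrite('pics/z17.png',cv2.resize(b,(800,600),interpolation=cv2.INTER_CUBIC))
"
```

```text
t 22.38 r 73.7 ang 125.6 (dist tangential from start) jaw 35.44 Ftan -0.11 Frad -0.18 Fz -1.08 z 0.0521 F along tool x -0.11
```

View pics/z17.png

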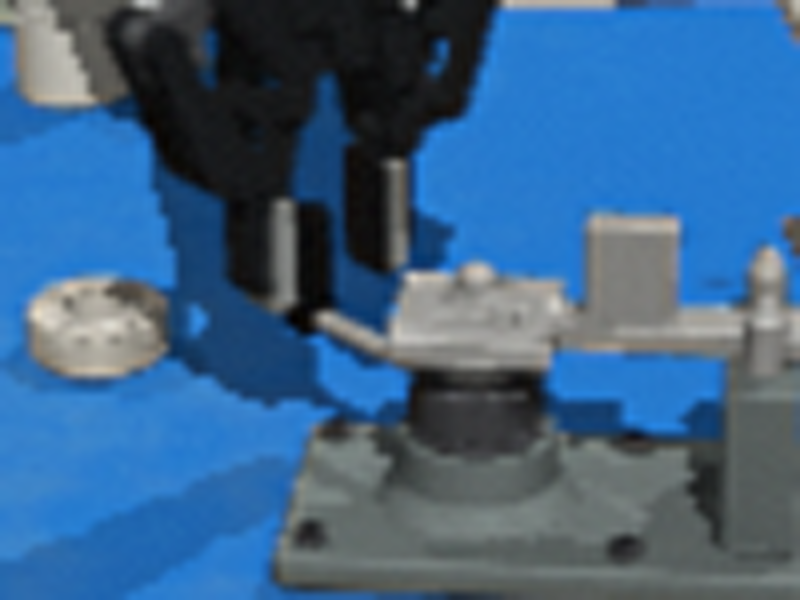

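{"method": "apply_moves", "body": {
  "moves": "0.2 0 0 -0.05 0 0 0; 0.2 0 0 -0.15 0 0 0; 0.2 0 0 -0.2 0 0 0; 0.2 0 0 -0.25 0 0 0; 0.2 0 0 -0.25 0 0 0; 0.2 0 0 -0.25 0 0 0; 0.2 0 0 0 0 0 0"
}}

```text
t: 23.02
eef_pos: [0.4827, -0.0548, 0.1953]
tool_rot: [0.001, 0.953, 0.304, 0.005]
contact_force: [1.0, -0.2, 0.2]
gripper_width: 0.397
```

{"method": "apply_moves", "body": {
  "moves": "0.2 0.12 -0.2 0 0 0 0; 0.2 0.12 -0.2 0 0 0 0; 0.2 0.12 -0.2 0 0 0 0; 0.2 0.2 -0.2 0 0 0 0; 0.2 0.2 -0.2 0 0 0 0; 0.2 0.2 -0.2 0 0 0 0; 0.2 0.2 -0.2 0 0 0 0; 0.2 0.2 -0.2 0 0 0 0; 0.2 0.2 -0.2 0 0 0 0; 0.2 0 0 0 0 0 0; 0.2 0 0 0 0 0 0"
}}

```text
t: 23.93
eef_pos: [0.5064, 0.2326, 0.1896]
tool_rot: [0.0, 0.952, 0.306, -0.0]
contact_force: [0.7, -0.7, 0.5]
gripper_width: 0.403
```

```bash
python3 st.py; python3 -c "
from plan import *
shot('side','s18.png');shot('top','t18.png')
b=cv2.imread('pics/s18.png')[170:245,220:320];a=cv2.imread('pics/t18.png')[145:220,230:305]
cv2.imwrite('pics/z18.png',np.hstack([cv2.resize(a,(360,360),interpolation=cv2.INTER_CUBIC),cv2.resize(b,(440,360),interpolation=cv2.INTER_CUBIC)]))
"
```

```text
t 23.93 r 347.1 ang 92.7 (dist tangential from start) jaw 35.67 Ftan 0.64 Frad -0.72 Fz 0.48 z 0.1896 F along tool x 0.14
```

View pics/z18.png

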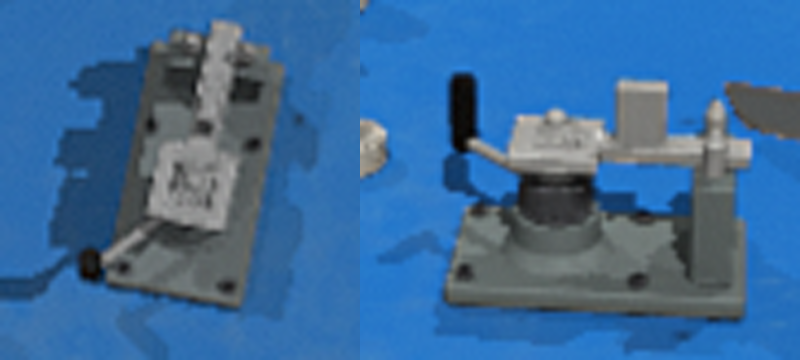

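```bash
python3 -c "
from plan import *
a=imaging.read_camera('top');b=imaging.read_camera('side')
im=a['image'].astype(int)[192:210,240:258].sum(2); m=im<110; ys,xs=np.nonzero(m); P=atz(a,(xs.mean()+240,ys.mean()+192),.074); print(m.sum(),P)
d=P[:2]+[.0012,.0008]-[.5227,-.1141]; print(np.hypot(*d),np.degrees(np.arctan2(d[1],d[0])), 'stand', np.degrees(np.arctan2(d[1],d[0]))+10.5)
from kf import *
W=(255,150,285,185)
o=nets.outline_of(a,'keeper')[0]; m=o['region'].astype(np.uint8); print(o['score'],o['rect'])
"
```

```text
23 [ 0.47343378 -0.05612222  0.074     ]
0.07592884139537777 129.27498700885857 stand 139.77498700885857
0.84 [258.6, 150.5, 283.5, 189.0]
```

```bash
python3 -c "
from station import bot
print(bot.hand_in())"
```

```text
the job is handed in; nothing more can be done
None
```

I seated the keeper on the square head with its tail between the posts, tightened the jam nut, and handed the job in at about 24 s.

- **Keeper:** contact came at the TCP height I had predicted for a seated keeper. The final side and top pictures show it flat, with the screw tip through the hole.
- **Nut:** I swung the lever clockwise about 75°. It came up tight with the knob at about 140° in the stand's frame, inside the stated range.
- **Hold at the knob:** I held it for over a second at about 15 N tangential. The last wrist readings averaged 15.5 N horizontal and 16.1 N in total, and no reading I took passed 17 N.
- **Release:** I backed off gradually until the measured force was near zero before opening the fingers. The lever stayed where it tightened, and the gripper was clear of everything at the hand-in.

**What disagreed or was not checked:**
- The two cameras differed by 3 to 5 mm, so I worked from positions relative to the gripped keeper and the contact point.
- The force rose more slowly than the lever's stated bend would give, about 1.6 mm per N instead of 0.7. I put this down to the screw taking up the keeper's play.
- I could not see the screw's turn directly. The keeper showed only a slight clockwise turn under load and did not lift.

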